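# Clean the print head of the blood-bag label printer

### The arm

A 6-joint arm with a two-finger parallel gripper is mounted at the origin on the work surface; the furniture and walls round the work are solid. World frame = base frame: x ahead of the robot, y to its left, z up, the work surface at z = 0. Lengths are in m, angles in rad, forces in N, time in s.
With the tool pointing down it reaches from about 0.35 to 0.975 m from the base axis. Payload 4.9 kg.
Tool frame: the origin (TCP) lies at the very end of the fingers, on their centre line; the grasp point (between the pads) lies manip.grip_point_offset behind it (manip.grip_point_offset is the distance from the TCP to the grasp point, in m); z points along the fingers, y is the line along which they close (so a half turn about z gives the same grasp; the last joint's range is limited). The gripper opens to 85 mm and grips with 20 to 120 N. Pads are 22 mm wide; open, the fingers measure 114 mm over their backs; the gripper's body (76 mm by 85 mm) begins 54 mm behind the grasp point. The pads swing forward as they close: fully open they stand 13 mm farther back than shut.
Start: joints at [-1.368, 0.053, 1.613, -0, 1.476, -0.119], TCP at [0.198, -0.593, 0.231] pointing down, gripper open.
Joint ranges: [-3.01, 3.01], [-1.01, 2.22], [0.06, 2.58], [-1.02, 4.17], [0.09, 2.62], [-3.14, 3.14]. Speed limits (rad/s): [2.57, 2.57, 3.14, 3.14, 3.14, 3.14].

### API

Orientations are given as a unit quaternion [w, x, y, z].
In Python, from plant import manip gives the robot as it stands.
- The arm moves only by the shell command python3 -m crank 'ROWS' [OPENING]. ROWS is JSON, a list of rows, each an object of numbers: "x", "y", "z": the shift along the tool's x, y, z in cm; "turn": the turn about the tool's z in rad. In form: [{"x": .., "y": .., "z": .., "turn": ..}, ...]. A call has 1 to 5 rows; each row shifts and turns the commanded pose from where the row before left it, along the tool's axes as they then stand; what a row does not reach is not made up. A row lasts 1/10 s, in which the tool goes at most 50 mm and 8.59 degrees, less where a joint would pass 70% of its speed; a pose out of reach is approached as far as the arm can. A call with a gripper value outside its range is refused whole. OPENING is the opening in per cent of the stroke, from 0 (shut) to 100 (fully open), set as the call begins (- or left out, the last holds). The fingers move at their own pace and stop on an object; the grip force is fixed at half the most. Time passes only in rows, so rows that do not move let the fingers close. It gives the time, the measured TCP pose, the force, the opening and the grip force at its end, in the units of the state.
- manip.state(): the state, without advancing time (a new reading comes with each control period).
- manip.grab_frame(name): name is "scene" or "side" or "wrist"; returns (picture, depth): 400x640x3 uint8, red, green, blue; 400x640 float32, m along the optical axis (not along the pixel's ray), 0 where there is no reading.
- manip.camera_model(name): a dict with "mtx" (3x3 intrinsics, pixels), "world_to_cam" (4x4, takes a point from world to camera coordinates). Camera axes: x right, y down, z forward; pixel columns grow to the right and rows downward; lengths in m; the calibration is good to about 2 mm. The wrist camera is an equidistant fisheye: a pixel r from the principal point sees the ray r / f radians off the axis. A picture is of the moment at which its call begins: read the wrist's pose just before it. camera_model takes no time and is no camera call; for the wrist camera it gives the pose at the moment of the call.
- manip.job_done(): hands the job in; it is judged then, once.
The state is a dict: "time": time; "joint_pos": joint angles; "joint_vel": joint speeds; "joint_efforts": joint torques, N m; "tool_pos": TCP position; "tool_rot": TCP orientation; "contact_force": force on the tool from outside, world axes, zero at the start; "ft_torque": the same for the moment, N m; "gripper_width": opening from 0.0 (shut) to 1.0 (fully open); "grasp_force": force on a finger pad.
Only numpy, scipy, OpenCV 4.12 (cv2) and the standard library are available. Lean on these libraries where they do the work, as an engineer would, in place of code of your own. Each camera call takes 0.05 s, during which the arm holds its last target. There are 200 camera calls.

### The job

The label printer stands open for its print head to be cleaned. Take the cleaning pen from its leaning stand and wipe the dark heater line of the sloping print head from the gear end to the other end in one pass, without lifting off or leaving the line: hold the pen square to the head, its sprung nib lightly pressed in, go slowly (about 4 cm/s, never above 9) and keep the gripper off the head. Then put the pen fully back into its stand and close the printer's cover fully, without slamming it; leave the other things on the bench where they are.

Things in the scene. Friction and masses are not known exactly. Their poses are not given: they have to be found in the camera images.
- printer: desktop label printer, light grey, 160 x 160 mm, 88 mm high without its dark cover, fixed to the bench, its front towards the robot (turned up to 0.3 rad). Origin: centre of its underside; x to its back (hinge side), y to the side with the toothed drive gear, z up. Its front wall is 50 mm high; the open cover stands behind the head, up to 0.28 m high
- print_head: white ceramic plate 42 x 106 mm behind the front wall. Origin: middle of its dark heater line, on the surface; z square out of it (35 degrees from vertical, leaning to the printer's front), y along the line, + to the gear end, x up the slope. Line: 88 mm long, y -44 to +44, 2 mm wide. Black chip cover 4.5 mm high from x = +10 mm, steel lip 3.5 mm high at x = -16 mm, gear beyond y = +58 mm
- cover (a joint): the printer's cover, hinged at the back: 0 = fully closed, lying on the base; grows as it opens, to 1.75 rad; starts open at 1.2 to 1.6. Its stiff hinge (0.4 N m) keeps it where it is left, so it stays ajar unless pressed fully home
- cover_tab (a point): middle of the lifting tab at the middle of the cover's front edge: 32 mm wide (printer's y), 10 mm thick, standing 28 mm out from the cover's edge. It can be pinched across its 32 mm and turns with the cover; closed it points to the robot, open it points up
- cover_hinge (a point): middle of the hinge's axis (axes as the printer's; the cover turns about y). Closed, the tab's middle lies 165 mm in front (-x) of this point and 22 mm above it, and the cover's flat top is 36 mm above it, reaching 150 mm to the front and 80 mm to either side
- pen_socket: square socket of the black pen stand (foot 94 x 70 x 12 mm, fixed, at the robot's left or right). Inside 21 x 21 mm, 72 mm deep, walls 5 mm. Origin: centre of the socket's floor; z out along its axis, leaning 30 degrees from vertical to the robot's left; y level. Between the stand's left place and the printer is a tube sealer, up to 0.14 m high
- pen: cleaning pen, 150 mm long, under 60 g, nib down in the socket, lying on its lower wall. Origin: tip of the nib when not pressed; z up the pen, x and y across the barrel's flats. White square barrel 14 x 14 mm from 28 to 140 mm, grey end cap to 150 mm, round nose 11 to 28 mm, round felt nib 7 mm thick; its top 75 mm stand out of the socket
- pen_mid (a point): middle of the pen, 75 mm up from the nib's tip, axes as the pen's
- nib_tip (a point): tip of the felt nib
- nib (a joint): how far the sprung nib is pressed into the pen: 0 = free, 0.008 m = pressed home; the spring takes 1 N to start and 3.5 N at the end
- spare_roll: bystander: roll of labels, 60 mm across and 32 mm high, at its underside
- reagent: bystander: brown bottle, 43 mm across and 70 mm high, at its underside
- dropper: bystander: dropper bottle, 33 mm across and 102 mm high, at its underside
- timer: bystander: white lab timer, 34 x 64 x 60 mm, at its underside; it stands where the pen stand does not, right or left
- blue_clamp: bystander: small plastic tubing clamp, 12 x 62 x 14 mm, in front of the printer, at its underside
- marker: bystander: felt marker lying, 15 x 132 x 16 mm, at its underside
- white_bottle: bystander: white bottle, 35 mm across and 55 mm high, at its underside

How it is judged:
By the outcome, as a careful person would: the job done as asked, in the order asked, and still so for the second after the job is handed in, with the robot touching nothing.
It also fails if it takes over 72 s, if anything falls off the work surface, if the arm or the gripper's body presses on something with over 40 N, if the wrist force passes 120 N, or if a joint passes its speed limit or range.

## Working session

There is one attempt and no reset: what is moved stays moved. The work goes in short steps, Python scripts to look and compute and a shell command to move; the robot and the scene stay as the last step left them, time stands still between calls to the robot, and variables do not carry over. Pictures are saved under pics/ and viewed, at most 10 in all, crops included, and the job is handed in when it is done.

```bash
mkdir -p pics; ls; cat > h.py <<'E'
import numpy as np, cv2, json
from scipy.spatial.transform import Rotation as R
from plant import manip
def grab(n):
    m=manip.camera_model(n); p,d=manip.grab_frame(n)
    np.savez(f'{n}.npz',p=p,d=d,K=m['mtx'],T=m['world_to_cam']); cv2.imwrite(f'pics/{n}_{manip.state()["time"]:.2f}.png',p[:,:,::-1]); return p,d
def load(n):
    z=np.load(f'{n}.npz'); return z['p'],z['d'],np.array(z['K']),np.array(z['T'])
def cloud(n):  # scene / side: world xyz per pixel
    p,d,K,T=load(n); v,u=np.mgrid[0:400,0:640]
    X=np.stack([(u-K[0,2])/K[0,0]*d,(v-K[1,2])/K[1,1]*d,d],-1)
    W=(X-T[:3,3])@T[:3,:3]; W[d==0]=np.nan; return W
E
python3 - <<'E'
from h import *
print(manip.state(), manip.grip_point_offset)
for n in('scene','side'):
    grab(n); print(manip.camera_model(n))
E
ls pics
```

```text
pics
{'time': 0.0, 'joint_pos': array([-1.36800381e+00,  5.33423665e-02,  1.61427813e+00,  3.95307206e-06,
        1.47601350e+00, -1.18985833e-01]), 'joint_vel': array([ 0.00022112,  0.00049441, -0.00110401,  0.0007418 ,  0.0021379 ,
       -0.00022815]), 'joint_efforts': array([ 2.94909814e-04, -3.93674433e+01, -3.70181072e+01, -9.60674288e-05,
        7.08083229e-03, -6.81679737e-06]), 'tool_pos': array([ 0.19754298, -0.59230694,  0.23008149]), 'tool_rot': array([-1.01985784e-03,  9.87084748e-01,  1.60195691e-01, -4.07912814e-05]), 'contact_force': array([-0.4957667 , -0.16175565, -0.27624327]), 'ft_torque': array([0.05177466, 0.07752305, 0.00332664]), 'grasp_force': 0.0, 'gripper_width': 1.0028208232038063} 0.0187
{'mtx': array([[519.42974239,   0.        , 319.33299939],
       [  0.        , 519.42974239, 196.56495882],
       [  0.        ,   0.        ,   1.        ]]), 'world_to_cam': array([[-0.7045949 , -0.70955385, -0.0089092 ,  0.38537805],
       [-0.53081342,  0.53535285, -0.65698892,  0.3531323 ],
       [ 0.47093858, -0.45818192, -0.75384758,  0.9806627 ],
       [ 0.        ,  0.        ,  0.        ,  1.        ]])}
{'mtx': array([[475.63743932,   0.        , 314.98962368],
       [  0.        , 475.63743932, 191.84667106],
       [  0.        ,   0.        ,   1.        ]]), 'world_to_cam': array([[-0.84274037, -0.53819372,  0.01167027,  0.4380357 ],
       [-0.20406198,  0.29932288, -0.93207538,  0.19934876],
       [ 0.49814394, -0.78787901, -0.36207635,  1.17390412],
       [ 0.        ,  0.        ,  0.        ,  1.        ]])}
scene_0.05.png
side_0.10.png
```

View pics/scene_0.05.png

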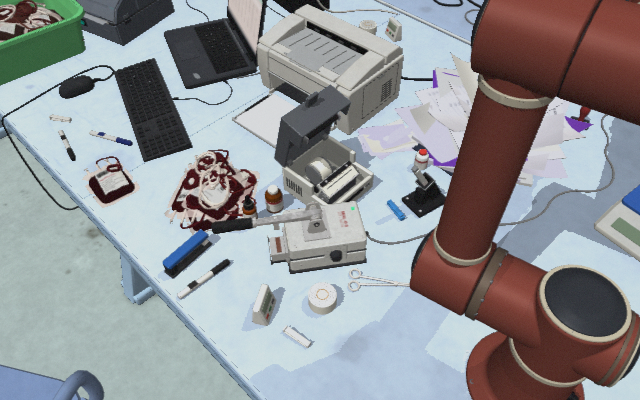

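View pics/side_0.10.png

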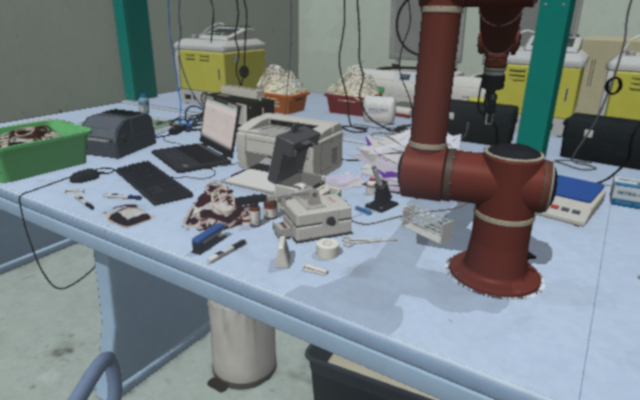

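```bash
python3 - <<'E'
from h import *
p,d,K,T=load('scene')
c=p[80:240,260:460,::-1]; cv2.imwrite('pics/c1.png',cv2.resize(c,(750,600),interpolation=cv2.INTER_CUBIC))
W=cloud('scene')
for u,v in [(425,200),(430,175),(420,160),(345,185),(300,110),(395,210),(325,285),(280,200)]: print(u,v,W[v,u].round(3),p[v,u])
E
```

```text
425 200 [ 0.408 -0.226  0.01 ] [20 14 17]
430 175 [ 0.457 -0.313 -0.002] [178 193 212]
420 160 [ 0.49  -0.305  0.035] [176 179 177]
345 185 [ 0.556 -0.097  0.051] [115 116 116]
300 110 [ 0.66  -0.056  0.246] [86 91 95]
395 210 [ 0.439 -0.148  0.013] [ 57 130 194]
325 285 [0.402 0.127 0.034] [220 222 225]
280 200 [0.64  0.039 0.04 ] [99 65 62]
```

View pics/c1.png

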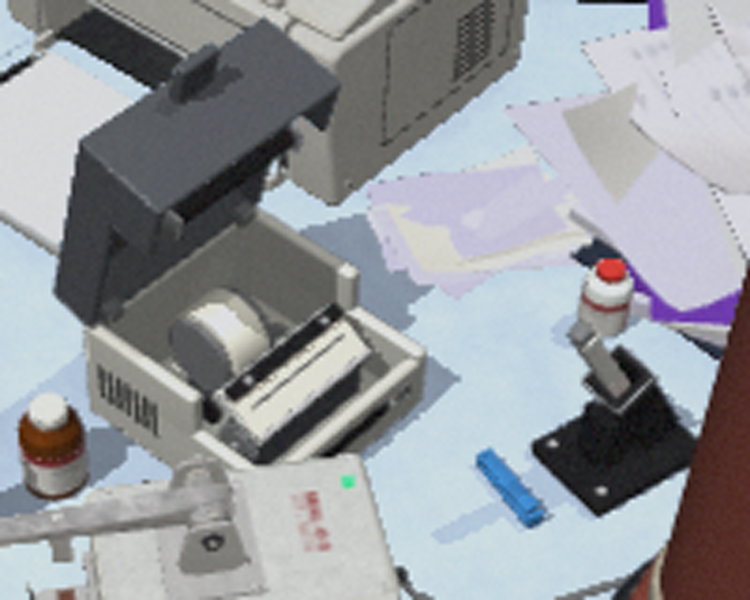

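```bash
cat >> h.py <<'E'
def rows(pos,yaw,n=None,turnfirst=False):
    s=manip.state(); Rt=R.from_quat(np.roll(s['tool_rot'],-1)).as_matrix()
    y0=np.arctan2(Rt[1,0],Rt[0,0]); dy=(yaw-y0+np.pi)%(2*np.pi)-np.pi; D=np.array(pos)-s['tool_pos']
    n=n or int(max(np.ceil(np.linalg.norm(D)/.048),np.ceil(abs(dy)/.148),1))
    out=[]
    for i in range(n):
        y=y0+dy*i/n; d=D/n*100; c,S=np.cos(y),np.sin(y)
        out.append({"x":round(c*d[0]+S*d[1],2),"y":round(S*d[0]-c*d[1],2),"z":round(-d[2],2),"turn":round(-dy/n,3)})
    print('yaw0',round(y0,4),'n',n)
    for i in range(0,n,5): print(json.dumps(out[i:i+5]))
E
python3 - <<'E'
from h import *
W=cloud('scene')
for v in range(158,192,2): print(v,[ (u,)+tuple((W[v,u]*1000).round().astype(int)) for u in range(412,428,3)] if 0 else W[v,412:430:2].round(3).tolist() if v in(168,172,176,180) else '')
s=manip.state();m=manip.camera_model('wrist');Rt=R.from_quat(np.roll(s['tool_rot'],-1)).as_matrix()
T=m['world_to_cam'];C=-T[:3,:3].T@T[:3,3]
print(m['mtx'],'cam in tool',Rt.T@(C-s['tool_pos']),'\n',T[:3,:3]@Rt)
rows([.44,-.24,.36],np.pi/2)
E
```

```text
158 
160 
162 
164 
166 
168 [[0.426, -0.17, 0.15], [0.422, -0.171, 0.153], [0.418, -0.174, 0.153], [0.417, -0.18, 0.15], [0.484, -0.303, 0.012], [0.481, -0.309, 0.009], [0.48, -0.317, 0.004], [0.479, -0.324, -0.0], [0.474, -0.327, 0.001]]
170 
172 [[0.496, -0.288, -0.001], [0.421, -0.172, 0.14], [0.418, -0.175, 0.14], [0.416, -0.182, 0.136], [0.414, -0.187, 0.134], [0.477, -0.305, 0.001], [0.431, -0.233, 0.087], [0.426, -0.235, 0.089], [0.467, -0.318, -0.002]]
174 
176 [[0.487, -0.277, -0.001], [0.483, -0.279, 0.0], [0.421, -0.185, 0.118], [0.415, -0.183, 0.124], [0.413, -0.189, 0.121], [0.413, -0.196, 0.115], [0.425, -0.227, 0.082], [0.422, -0.231, 0.082], [0.414, -0.226, 0.092]]
178 
180 [[0.476, -0.262, 0.003], [0.475, -0.269, -0.001], [0.431, -0.205, 0.082], [0.428, -0.209, 0.081], [0.413, -0.192, 0.104], [0.412, -0.198, 0.101], [0.41, -0.205, 0.097], [0.408, -0.209, 0.096], [0.421, -0.242, 0.06]]
182 
184 
186 
188 
190 
[[309.70691629   0.         321.42132003]
 [  0.         309.70691629 198.61185196]
 [  0.           0.           1.        ]] cam in tool [ 0.0771664  -0.0006589  -0.14381005] 
 [[-7.93681568e-04  9.99999667e-01  1.88670989e-04]
 [-9.53570674e-01 -7.00009937e-04 -3.01168524e-01]
 [-3.01168291e-01 -4.18943028e-04  9.53570912e-01]]
yaw0 0.3218 n 10
[{"x": 3.41, "y": -2.58, "z": -1.3, "turn": -0.125}, {"x": 3.71, "y": -2.13, "z": -1.3, "turn": -0.125}, {"x": 3.95, "y": -1.65, "z": -1.3, "turn": -0.125}, {"x": 4.12, "y": -1.15, "z": -1.3, "turn": -0.125}, {"x": 4.23, "y": -0.63, "z": -1.3, "turn": -0.125}]
[{"x": 4.28, "y": -0.09, "z": -1.3, "turn": -0.125}, {"x": 4.25, "y": 0.44, "z": -1.3, "turn": -0.125}, {"x": 4.17, "y": 0.97, "z": -1.3, "turn": -0.125}, {"x": 4.01, "y": 1.48, "z": -1.3, "turn": -0.125}, {"x": 3.8, "y": 1.97, "z": -1.3, "turn": -0.125}]
```

```bash
python3 -m crank '[{"x":3.4,"y":-2.6,"z":-1.3,"turn":-0.125},{"x":3.7,"y":-2.1,"z":-1.3,"turn":-0.125},{"x":4,"y":-1.6,"z":-1.3,"turn":-0.125},{"x":4.1,"y":-1.1,"z":-1.3,"turn":-0.125},{"x":4.2,"y":-0.6,"z":-1.3,"turn":-0.125}]'
python3 -m crank '[{"x":4.3,"y":0,"z":-1.3,"turn":-0.125},{"x":4.3,"y":0.5,"z":-1.3,"turn":-0.125},{"x":4.3,"y":1,"z":-1.3,"turn":-0.125},{"x":4.2,"y":1.7,"z":-1.3,"turn":-0.125},{"x":4,"y":2.2,"z":-1.3,"turn":-0.125}]'
python3 -m crank '[{"turn":0},{}]'
python3 - <<'E'
from h import *
s=manip.state();print(s['tool_pos'],s['joint_pos'],s['joint_vel'].round(3))
grab('wrist')
E
ls pics
```

```text
time: 0.6
tool_pos: [0.3201, -0.4161, 0.2962]
tool_rot: [-0.0, 0.889, 0.458, 0.0]
contact_force: [0.3, 0.4, 0.5]
gripper_width: 1.0
grasp_force: 0.0
time: 1.1
tool_pos: [0.4488, -0.236, 0.3614]
tool_rot: [-0.0, 0.705, 0.709, -0.0]
contact_force: [0.9, -0.7, -0.1]
gripper_width: 1.0
grasp_force: 0.0
[ 0.44880609 -0.23600997  0.36137309] [-6.30980861e-01 -2.74519400e-01  1.70192081e+00  4.55167956e-06
  1.71457300e+00 -6.36818328e-01] [ 0.913  0.113 -0.3   -0.     0.187 -0.335]
c1.png
scene_0.05.png
side_0.10.png
wrist_1.15.pngschema error: expected keys x, y, z, turn
```

```bash
python3 - <<'E'
from h import *
s=manip.state();print(s['tool_pos'],s['joint_vel'].round(3))
p,d=grab('wrist')
z=np.load('wrist.npz');print(z['T']); cv2.imwrite('pics/w2.png',cv2.resize(p[:,:,::-1],(800,500),interpolation=cv2.INTER_CUBIC))
E
```

```text
[ 0.45244499 -0.23137803  0.36421037] [-0.091 -0.007  0.005 -0.063 -0.03   0.063]
[[ 0.99986396  0.01559645  0.00536808 -0.45067079]
 [ 0.01328245 -0.95428823  0.29859261 -0.30476886]
 [ 0.00977968 -0.29848069 -0.95436557  0.43459815]
 [ 0.          0.          0.          1.        ]]
```

View pics/w2.png

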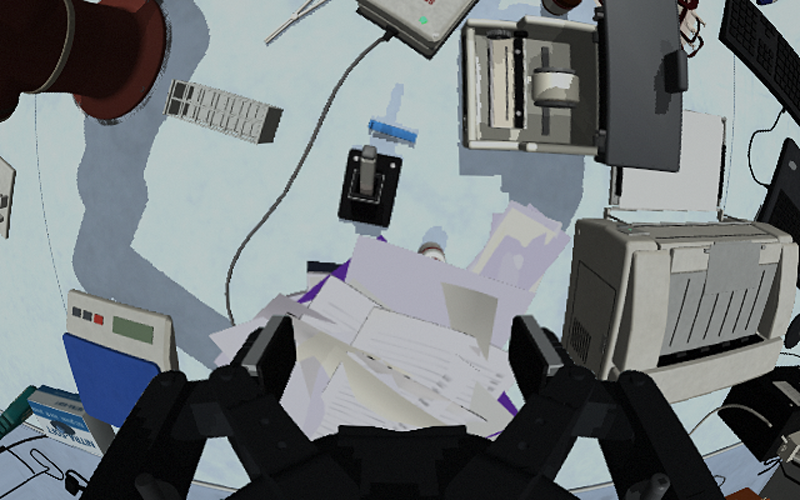

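```bash
cat >> h.py <<'E'
def wcloud(f='wrist'):
    p,d,K,T=load(f); v,u=np.mgrid[0:400,0:640]
    a=(u-K[0,2])/K[0,0]; b=(v-K[1,2])/K[1,1]; r=np.hypot(a,b)+1e-9; t=np.tan(r)/r
    X=np.stack([a*t*d,b*t*d,d],-1); W=(X-T[:3,3])@T[:3,:3]; W[d==0]=np.nan; return W
E
python3 - <<'E'
from h import *
p,d,K,T=load('wrist'); W=wcloud()
for u,v in [(240,240),(300,90),(290,170),(294,125),(300,155),(400,60),(380,75),(370,100),(540,60)]: print(u,v,W[v,u].round(4),p[v,u])
a=cv2.resize(p[110:185,265:330,::-1],(400,462),interpolation=cv2.INTER_CUBIC); b=cv2.resize(p[10:130,365:485,::-1],(400,400),interpolation=cv2.INTER_CUBIC)
b=cv2.copyMakeBorder(b,0,62,0,0,cv2.BORDER_CONSTANT); cv2.imwrite('pics/c2.png',np.hstack([a,b]))
E
```

```text
240 240 [ 0.333  -0.3508  0.0937] [ 72  33 128]
300 90 [ 0.4184 -0.1303  0.0023] [186 198 198]
290 170 [ 0.4066 -0.253   0.0482] [9 7 9]
294 125 [ 0.4215 -0.1776  0.1538] [70 72 71]
300 155 [ 0.4246 -0.2227  0.0915] [18 19 20]
400 60 [ 0.5649 -0.083   0.0617] [193 189 175]
380 75 [ 0.538  -0.1064  0.05  ] [159 160 151]
370 100 [ 0.5296 -0.1441  0.0155] [42 42 36]
540 60 [ 0.6513 -0.0937  0.2664] [12 13 14]
```

View pics/c2.png

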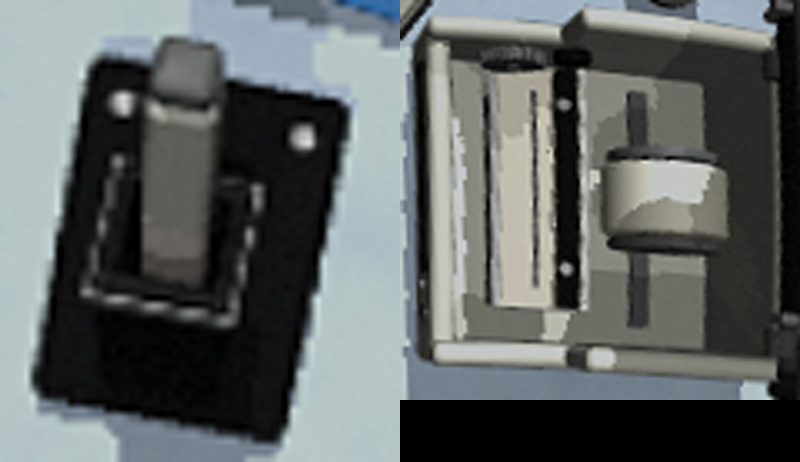

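```bash
cat >> h.py <<'E'
def wray(u,v,z,f='wrist'):
    p,d,K,T=load(f); a=(u-K[0,2])/K[0,0]; b=(v-K[1,2])/K[1,1]; r=np.hypot(a,b); 
    D=np.array([a/r*np.sin(r),b/r*np.sin(r),np.cos(r)])@T[:3,:3]; C=-T[:3,:3].T@T[:3,3]; return C+D*(z-C[2])/D[2]
def plane(P):
    c=np.median(P,0); 
    for _ in range(5):
        U,S,V=np.linalg.svd(P-c,full_matrices=False); n=V[2]*np.sign(V[2,2]); e=(P-c)@n; k=abs(e)<max(2*np.median(abs(e)),.0008); P=P[k]; c=P.mean(0)
    return c,n,len(P)
E
python3 - <<'E'
from h import *
p,d,K,T=load('wrist'); W=wcloud()
C=[wray(u,v,.012) for u,v in [(280.4,118.9),(321.9,126.3),(310.5,181.5),(270.7,174.2)]]; print(np.round(C,4), np.mean(C,0))
e=(C[0]+C[1]-C[2]-C[3]); print('stand yaw of long axis from +y',-np.arctan2(e[0],e[1]), [np.linalg.norm(C[i]-C[i-1]) for i in range(4)])
S=W[112:160,284:305].reshape(-1,3); col=p[112:160,284:305].reshape(-1,3).astype(int).sum(1)
k=(S[:,2]>.085)&(col>150); c,n,N=plane(S[k]); print('pen face',c,n,N, 'z max',np.nanmax(S[k][:,2]))
Q=S[k]; Q=Q[abs((Q-c)@n)<.003]; U,s,V=np.linalg.svd(Q-Q.mean(0)); a=V[0]*np.sign(V[0,2]); print('axis',a,s, 'tilt',np.degrees(np.arccos(a[2])),'az',np.degrees(np.arctan2(a[1],a[0])))
t=(Q-c)@a; w=(Q-c)@np.cross(n,a); print('range',np.percentile(t,[1,99]),np.percentile(w,[2,98]), Q[t.argmax()])
H=W[38:97,394:412].reshape(-1,3); c,n,N=plane(H[~np.isnan(H[:,0])]); print('head',c,n,N,np.degrees(np.arccos(n[2])),'yaw',np.arctan2(-n[1],-n[0]))
for u,v in [(404.9,37.6),(406,96.4),(405,67)]:
    C0=-T[:3,:3].T@T[:3,3]; D=wray(u,v,0)-C0; print('line',C0+D*((c-C0)@n)/(D@n))
E
```

```text
[[ 0.388  -0.1771  0.012 ]
 [ 0.4544 -0.1887  0.012 ]
 [ 0.437  -0.2799  0.012 ]
 [ 0.3709 -0.2681  0.012 ]] [ 0.41257681 -0.22844672  0.012     ]
stand yaw of long axis from +y -0.18711480314476647 [np.float64(0.09264912454488153), np.float64(0.06734843364571705), np.float64(0.09285500225442483), np.float64(0.06711696436838327)]
pen face [ 0.41792435 -0.19608268  0.12354345] [-0.15748592 -0.83628772  0.52518667] 172 z max 0.15655723652217243
axis [0.08029489 0.51887674 0.85106971] [0.4409612  0.07866669 0.01718359] tilt 31.671791371417083 az 81.20339355774242
range [-0.04362551  0.0381792 ] [-0.00685298  0.00696903] [ 0.42393837 -0.17396234  0.15655724]
head [ 0.5686133  -0.0930364   0.06271573] [-0.57429236 -0.02202248  0.81835402] 636 35.07963769152724 yaw 0.03832838526180159
line [ 0.57090089 -0.04890668  0.06550864]
line [ 0.57433814 -0.13660258  0.06556083]
line [ 0.57174443 -0.09326638  0.06490686]
```

```bash
python3 - <<'E'
from h import *
rows([.4194,-.1879,.235],1.384)
E
```

```text
yaw0 1.5803 n 3
[{"x": 1.55, "y": -1.03, "z": 4.28, "turn": 0.065}, {"x": 1.48, "y": -1.13, "z": 4.28, "turn": 0.065}, {"x": 1.4, "y": -1.23, "z": 4.28, "turn": 0.065}]
```

```bash
python3 -m crank '[{"x":1.5,"y":-1,"z":4.3,"turn":0.065},{"x":1.5,"y":-1.1,"z":4.3,"turn":0.065},{"x":1.4,"y":-1.2,"z":4.3,"turn":0.065},{"x":0,"y":0,"z":0,"turn":0},{"x":0,"y":0,"z":0,"turn":0}]'
python3 - <<'E'
from h import *
print(manip.state()['tool_pos'])
p,d=grab('wrist')
cv2.imwrite('pics/w3.png',cv2.resize(p[:,:,::-1],(800,500)))
rows([.4194,-.1879,.105],1.384)
E
```

```text
time: 1.7
tool_pos: [0.4178, -0.192, 0.2321]
tool_rot: [-0.0, 0.772, 0.636, -0.0]
contact_force: [-0.1, -0.4, 0.6]
gripper_width: 1.002
grasp_force: 0.0
[ 0.41775633 -0.19200326  0.23205461]
yaw0 1.377 n 3
[{"x": 0.17, "y": -0.03, "z": 4.34, "turn": -0.002}, {"x": 0.17, "y": -0.03, "z": 4.34, "turn": -0.002}, {"x": 0.17, "y": -0.03, "z": 4.34, "turn": -0.002}]
```

View pics/w3.png

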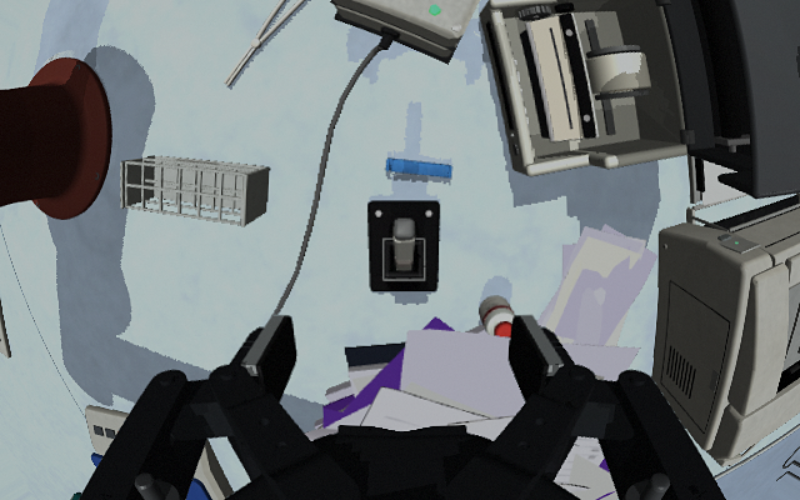

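```bash
python3 - <<'E'
from h import *
p,d,K,T=load('wrist'); W=wcloud()
S=W[170:220,308:336].reshape(-1,3); col=p[170:220,308:336].reshape(-1,3).astype(int).sum(1)
k=(S[:,2]>.085)&(col>150); c,n,N=plane(S[k]); print('pen face',c,n,N,'az',np.arctan2(-n[1],-n[0]),'z max',np.nanmax(S[k][:,2]))
Q=S[k]; Q=Q[abs((Q-c)@n)<.003]; U,s,V=np.linalg.svd(Q-Q.mean(0)); a=V[0]*np.sign(V[0,2]); print('axis',a,'tilt',np.degrees(np.arccos(a[2])),'az',np.arctan2(a[1],a[0]))
t=(Q-c)@a; w=(Q-c)@np.cross(n,a); print('range',np.percentile(t,[1,99]),np.percentile(w,[2,98]))
g=c-.007*n; top=np.percentile(t,99)+.0005; print('grip115',g+a*(top-.035))
H=W[8:120,420:475].reshape(-1,3); nn=np.array([-.5743,-.022,.8184]); e=(H-[.5726,-.0927,.0655])@nn; l=(H-[.5726,-.0927,.0655])
yy=np.array([-.0388,.999,0]); xx=np.cross(yy,nn); k=(abs(e)<.004)&(abs(l@yy)<.05)&(abs(l@xx+.002)<.01); c,n,N=plane(H[k]); print('head',c,n,N,(c-[.5726,-.0927,.0655])@nn)
dark=p[8:120,420:475].reshape(-1,3).astype(int).sum(1); kk=k&(abs(l@xx)<.007)
for y0 in range(-40,41,10):
    q=kk&(abs(l@yy-y0/1000)<.005); i=np.where(q)[0]; 
    w=np.clip(np.median(dark[i])-dark[i]-60,0,None); print(y0,len(i),(w@(l@xx)[i])/max(w.sum(),1)*1000 if len(i) else None, w.sum())
E
```

```text
pen face [ 0.41842823 -0.19263844  0.12880568] [-0.08687318 -0.84376542  0.52963474] 296 az 1.4681989145022638 z max 0.15701554115485403
axis [0.10598676 0.5173636  0.84917708] tilt 31.877723523429367 az 1.368732731026252
range [-0.04789646  0.03267636] [-0.00637497  0.00599828]
grip115 [ 0.41884306 -0.18767556  0.12354965]
head [ 0.57098701 -0.09291226  0.06453564] [-0.5771496  -0.01973966  0.81639983] 1144 0.0001417815321016993
-40 120 0.3346127470230774 5205.0
-30 117 -0.7404850012825945 5585.0
-20 122 -0.3846914746887742 6452.0
-10 121 0.036317129255453176 6227.0
0 120 -0.5046120879335777 5945.0
10 122 -0.19002911664580516 6213.0
20 120 0.3041484924487039 6686.0
30 120 0.32371359348240303 6371.0
40 120 -0.5648051324391721 5265.0
```

```bash
python3 -m crank '[{"x":0.2,"y":0,"z":4.5,"turn":0},{"x":0.1,"y":0,"z":4.5,"turn":0},{"x":0.1,"y":0,"z":3.5,"turn":0},{"x":0,"y":0,"z":0,"turn":0},{"x":0,"y":0,"z":0,"turn":0}]'; python3 - <<'E'
from h import *
rows([.419,-.1878,.105],1.384)
E
```

```text
time: 2.25
tool_pos: [0.4214, -0.1899, 0.1111]
tool_rot: [0.002, 0.772, 0.635, 0.001]
contact_force: [0.9, -0.2, 1.0]
gripper_width: 1.0
grasp_force: 0.0
yaw0 1.3765 n 1
[{"x": 0.16, "y": -0.28, "z": 0.61, "turn": -0.007}]
```

```bash
python3 -m crank '[{"x":0.1,"y":-0.2,"z":0.5,"turn":-0.007},{"x":0,"y":0,"z":0,"turn":0},{"x":0,"y":0,"z":0,"turn":0}]'; python3 - <<'E'
from h import *
rows([.419,-.1878,.105],1.384)
E
```

```text
time: 2.55
tool_pos: [0.4181, -0.187, 0.1041]
tool_rot: [0.002, 0.77, 0.638, 0.0]
contact_force: [0.4, 0.4, -0.0]
gripper_width: 1.003
grasp_force: 0.0
yaw0 1.3839 n 1
[{"x": -0.06, "y": 0.1, "z": -0.09, "turn": -0.0}]
```

```bash
Z='{"x":0,"y":0,"z":0,"turn":0}'; python3 -m crank '[{"x":0,"y":0.1,"z":0,"turn":0},{"x":0,"y":0,"z":0,"turn":0},{"x":0,"y":0,"z":0,"turn":0},{"x":0,"y":0,"z":0,"turn":0},{"x":0,"y":0,"z":0,"turn":0}]' 0;  python3 -m crank '[{"x":0,"y":0,"z":0,"turn":0},{"x":0,"y":0,"z":0,"turn":0},{"x":0,"y":0,"z":0,"turn":0}]'; python3 - <<'E'
from h import *
print(manip.state()['tool_pos']);rows([.419,-.1878,.105],1.384)
E
```

```text
time: 3.05
tool_pos: [0.4181, -0.1865, 0.1022]
tool_rot: [-0.0, 0.77, 0.638, -0.0]
contact_force: [-3.0, -0.2, 1.3]
gripper_width: 0.151
grasp_force: 61.1
time: 3.35
tool_pos: [0.4182, -0.1865, 0.1024]
tool_rot: [0.0, 0.77, 0.638, 0.0]
contact_force: [-0.2, 0.4, 0.7]
gripper_width: 0.157
grasp_force: 59.4
[ 0.41818393 -0.18654425  0.10235598]
yaw0 1.3838 n 1
[{"x": -0.11, "y": 0.1, "z": -0.26, "turn": -0.0}]
```

```bash
python3 -m crank '[{"x":1.5,"y":0,"z":-2.6,"turn":0},{"x":1.5,"y":0,"z":-2.6,"turn":0},{"x":1.6,"y":0,"z":-2.6,"turn":0},{"x":0.5,"y":0,"z":-3,"turn":0},{"x":0,"y":0,"z":-3,"turn":0}]'; python3 - <<'E'
from h import *
# nib rel. to TCP: lean a=31.8deg, s=112.5 ; hover 40mm above line start y=+45
a=np.radians(31.8); yaw=3.180; P=np.array([.5726,-.0927,.0655]); n=np.array([-.575,-.022,.818]); yy=np.array([-.0388,.999,0])
nib=np.array([-np.sin(a)*.1125*np.cos(yaw),-np.sin(a)*.1125*np.sin(yaw),.0187-np.cos(a)*.1125]); print(nib, P+.045*yy-nib)
print(manip.state()['joint_pos'].round(2)); rows(P+.045*yy+.04*n-nib,yaw)
E
```

```text
time: 3.85
tool_pos: [0.4273, -0.1355, 0.241]
tool_rot: [-0.0, 0.77, 0.638, -0.0]
contact_force: [0.3, -0.1, -0.8]
gripper_width: 0.154
grasp_force: 59.5
[ 0.05923881  0.00227632 -0.07691293] [ 0.51161519 -0.05002132  0.14241293]
[-0.47 -0.4   1.99  0.    1.55 -0.29]
yaw0 1.3851 n 13
[{"x": 0.73, "y": 0.34, "z": 0.51, "turn": -0.138}, {"x": 0.67, "y": 0.44, "z": 0.51, "turn": -0.138}, {"x": 0.61, "y": 0.53, "z": 0.51, "turn": -0.138}, {"x": 0.53, "y": 0.61, "z": 0.51, "turn": -0.138}, {"x": 0.44, "y": 0.67, "z": 0.51, "turn": -0.138}]
[{"x": 0.34, "y": 0.73, "z": 0.51, "turn": -0.138}, {"x": 0.24, "y": 0.77, "z": 0.51, "turn": -0.138}, {"x": 0.13, "y": 0.79, "z": 0.51, "turn": -0.138}, {"x": 0.02, "y": 0.8, "z": 0.51, "turn": -0.138}, {"x": -0.09, "y": 0.8, "z": 0.51, "turn": -0.138}]
[{"x": -0.2, "y": 0.78, "z": 0.51, "turn": -0.138}, {"x": -0.3, "y": 0.74, "z": 0.51, "turn": -0.138}, {"x": -0.4, "y": 0.69, "z": 0.51, "turn": -0.138}]
```

```bash
python3 -m crank '[{"x":0.7,"y":0.3,"z":0,"turn":-0.138},{"x":0.7,"y":0.4,"z":0,"turn":-0.138},{"x":0.6,"y":0.5,"z":0,"turn":-0.138},{"x":0.5,"y":0.6,"z":0,"turn":-0.138},{"x":0.4,"y":0.7,"z":0,"turn":-0.138}]'
python3 -m crank '[{"x":0.3,"y":0.7,"z":0,"turn":-0.138},{"x":0.2,"y":0.8,"z":0,"turn":-0.138},{"x":0.1,"y":0.8,"z":0,"turn":-0.138},{"x":0,"y":0.8,"z":0,"turn":-0.138},{"x":-0.1,"y":0.8,"z":0,"turn":-0.138}]'
python3 -m crank '[{"x":-0.2,"y":0.8,"z":1,"turn":-0.138},{"x":-0.3,"y":0.7,"z":2,"turn":-0.138},{"x":-0.4,"y":0.7,"z":2,"turn":-0.138},{"x":0,"y":0,"z":0,"turn":0},{"x":0,"y":0,"z":0,"turn":0}]'
python3 - <<'E'
from h import *
a=np.radians(31.8); yaw=3.180; P=np.array([.5726,-.0927,.0655]); n=np.array([-.575,-.022,.818]); yy=np.array([-.0388,.999,0])
nib=np.array([-np.sin(a)*.1125*np.cos(yaw),-np.sin(a)*.1125*np.sin(yaw),.0187-np.cos(a)*.1125])
print(manip.state()['tool_pos'],manip.state()['joint_pos'].round(2)); rows(P+.045*yy+.04*n-nib,yaw)
p,d=grab('scene'); grab('side')
ps,ds,_,_=load('side')
A=cv2.resize(p[90:220,260:390,::-1],(400,400),interpolation=cv2.INTER_CUBIC);
q,_,K,T=load('side'); c=T[:3,:3]@P+T[:3,3]; uv=(K@c)[:2]/c[2]; u,v=uv.astype(int); print(uv)
B=cv2.resize(q[v-60:v+40,u-50:u+50,::-1],(400,400),interpolation=cv2.INTER_CUBIC); cv2.imwrite('pics/c4.png',np.hstack([A,B]))
E
```

```text
time: 4.35
tool_pos: [0.4504, -0.1042, 0.24]
tool_rot: [-0.0, 0.506, 0.862, -0.0]
contact_force: [-0.6, 0.0, -0.2]
gripper_width: 0.152
grasp_force: 59.5
time: 4.85
tool_pos: [0.475, -0.0726, 0.2399]
tool_rot: [-0.0, 0.185, 0.983, -0.0]
contact_force: [0.3, 0.5, 0.9]
gripper_width: 0.156
grasp_force: 59.5
time: 5.35
tool_pos: [0.4888, -0.0536, 0.1901]
tool_rot: [-0.001, -0.017, 1.0, 0.0]
contact_force: [0.5, 0.6, 0.4]
gripper_width: 0.156
grasp_force: 59.5
[ 0.48876663 -0.05355349  0.19005584] [-0.26 -0.25  1.96 -0.    1.43 -1.86]
yaw0 -3.108 n 1
[{"x": 0.01, "y": 0.27, "z": 1.49, "turn": -0.005}]
[316.92486676 189.86168279]
```

View pics/c4.png

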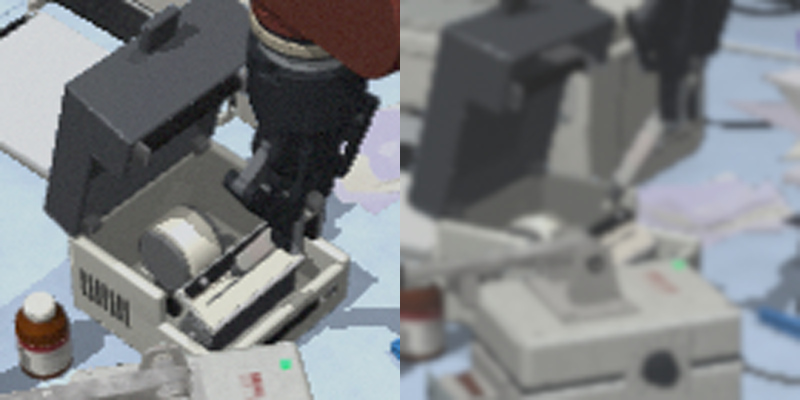

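```bash
cat > fit.py <<'E'
from h import *
def run():
    s=manip.state(); Rt=R.from_quat(np.roll(s['tool_rot'],-1)).as_matrix()
    for n in('scene','side'):
        p,d,K,T=load(n); W=cloud(n); L=(W-s['tool_pos'])@Rt   # tool coords
        k=(abs(L[...,1])<.015)&(L[...,2]>.0)&(L[...,2]<.085)&(L[...,0]<.02)&(L[...,0]>-.075)&(p.astype(int).sum(2)>0)
        Q=L[k]; col=p[k]; print(n,len(Q))
        for z0 in range(0,85,8):
            i=(Q[:,2]>=z0/1000)&(Q[:,2]<z0/1000+.008)
            if i.sum(): print(z0,i.sum(),Q[i].mean(0).round(4),np.percentile(Q[i][:,0],[5,95]).round(4),col[i].mean(0).round())
E
python3 -c "
from fit import *
run()"
```

```text
scene 115
0 10 [-0.0107  0.0018  0.0038] [-0.0227  0.0071] [118. 118. 115.]
8 12 [-0.0201  0.0064  0.0127] [-0.0253 -0.0144] [152. 149. 145.]
16 14 [-0.0265  0.006   0.0199] [-0.0315 -0.0193] [156. 149. 145.]
24 18 [-0.0286  0.0058  0.0275] [-0.036  -0.0212] [147. 141. 138.]
32 16 [-0.0337  0.0065  0.0355] [-0.0411 -0.0269] [149. 145. 141.]
40 12 [-0.0393  0.0066  0.0435] [-0.0457 -0.0306] [150. 150. 145.]
48 13 [-0.0418  0.0057  0.0517] [-0.0486 -0.0352] [132. 132. 128.]
56 10 [-0.047   0.0051  0.0599] [-0.0534 -0.0393] [82. 84. 84.]
64 5 [-0.0532  0.0027  0.0703] [-0.0567 -0.0502] [75. 77. 77.]
72 5 [-0.0571  0.0029  0.0763] [-0.0587 -0.0556] [147. 146. 139.]
side 118
0 13 [-0.0159  0.0055  0.004 ] [-0.0238 -0.0086] [149. 150. 148.]
8 15 [-0.0191  0.0055  0.0117] [-0.0281 -0.0126] [157. 154. 152.]
16 14 [-0.0228  0.0043  0.0196] [-0.03   -0.0168] [156. 152. 150.]
24 17 [-0.0286  0.0051  0.0279] [-0.0369 -0.0217] [154. 149. 147.]
32 13 [-0.0324  0.0058  0.0362] [-0.0417 -0.0259] [150. 149. 146.]
40 12 [-0.039   0.0047  0.0442] [-0.047  -0.0314] [148. 149. 146.]
48 13 [-0.041   0.0046  0.0515] [-0.0484 -0.0331] [133. 134. 133.]
56 6 [-0.0471  0.0047  0.0584] [-0.0541 -0.041 ] [100. 102. 102.]
64 11 [-0.0514  0.0028  0.067 ] [-0.0566 -0.0471] [ 99. 100.  99.]
72 4 [-0.0561  0.0026  0.0755] [-0.0578 -0.0541] [125. 125. 121.]
```

```bash
cat >> h.py <<'E'
NIB=np.array([-.0588,0,.078]); HP=np.array([.5726,-.0927,.0655]); HN=np.array([-.575,-.022,.818]); HY=np.array([-.0388,.999,0]); HX=np.cross(HY,HN)
def head(y,h,x=0,yaw=3.180):
    c,s=np.cos(yaw),np.sin(yaw); M=np.array([[c,s,0],[s,-c,0],[0,0,-1]]); return HP+y*HY+h*HN+x*HX-M@NIB
def nibhead():
    s=manip.state(); Rt=R.from_quat(np.roll(s['tool_rot'],-1)).as_matrix(); e=s['tool_pos']+Rt@NIB-HP; return np.round([e@HX*1e3,e@HY*1e3,e@HN*1e3],2)
E
python3 - <<'E'
from h import *
print(nibhead()); rows(head(.045,.010),3.180)
E
```

```text
[ 9.34 41.56 52.39]
yaw0 -3.1076 n 1
[{"x": -1.69, "y": 0.32, "z": 3.99, "turn": -0.004}]
```

```bash
python3 -m crank '[{"x":-0.7,"y":0.2,"z":1,"turn":-0.004},{"x":-0.5,"y":0.1,"z":1.5,"turn":0},{"x":-0.5,"y":0,"z":1.5,"turn":0},{"x":0,"y":0,"z":0,"turn":0},{"x":0,"y":0,"z":0,"turn":0}]'
python3 - <<'E'
from h import *
from fit import run
print(nibhead(), manip.state()['tool_pos']); rows(head(.045,.005),3.180)
p,d=grab('scene'); grab('side'); run()
A=cv2.resize(p[150:200,310:360,::-1],(600,600),interpolation=cv2.INTER_CUBIC); cv2.imwrite('pics/c5.png',A)
P,D,K,T=load('scene')
for y in(-.044,0,.044):
    c=T[:3,:3]@(HP+y*HY)+T[:3,3]; print((K@c)[:2]/c[2])
print('tool z force',manip.state()['contact_force'])
E
```

```text
time: 5.95
tool_pos: [0.5054, -0.0497, 0.149]
tool_rot: [-0.001, -0.02, 1.0, 0.0]
contact_force: [0.1, -1.0, -0.1]
gripper_width: 0.155
grasp_force: 59.4
[-2.53 45.65  8.34] [ 0.50541791 -0.0497497   0.14899941]
yaw0 -3.1014 n 1
[{"x": -0.38, "y": -0.05, "z": 0.14, "turn": 0.002}]
scene 168
0 6 [-0.017   0.0066  0.0051] [-0.0232 -0.0022] [131. 131. 129.]
8 12 [-0.0215  0.0062  0.0129] [-0.0266 -0.0166] [156. 151. 148.]
16 15 [-0.025   0.0055  0.0205] [-0.0332 -0.0169] [162. 155. 151.]
24 14 [-0.0298  0.0059  0.0278] [-0.0374 -0.0205] [162. 156. 151.]
32 12 [-0.0331  0.0063  0.0355] [-0.0409 -0.0266] [157. 152. 148.]
40 13 [-0.0392  0.0057  0.0441] [-0.0445 -0.032 ] [151. 151. 146.]
48 11 [-0.0411  0.0054  0.0518] [-0.0494 -0.0357] [144. 145. 140.]
56 24 [-0.0052  0.0073  0.0613] [-0.0515  0.0197] [160. 161. 160.]
64 14 [-0.0194  0.0064  0.0679] [-0.0628  0.0184] [135. 137. 134.]
72 25 [-0.0706 -0.0013  0.0759] [-0.0746 -0.0579] [95. 94. 92.]
80 22 [-0.0689 -0.0039  0.0828] [-0.0733 -0.0623] [189. 189. 177.]
side 97
0 10 [-0.0149  0.0049  0.0047] [-0.0242 -0.0081] [146. 148. 146.]
8 15 [-0.0191  0.0051  0.0118] [-0.0263 -0.0126] [160. 158. 156.]
16 14 [-0.0242  0.0063  0.0198] [-0.0311 -0.0164] [164. 158. 156.]
24 15 [-0.028   0.0046  0.0284] [-0.0356 -0.0218] [154. 149. 147.]
32 11 [-0.0341  0.0045  0.0362] [-0.0428 -0.0263] [153. 151. 148.]
40 15 [-0.0369  0.0041  0.044 ] [-0.0441 -0.0309] [148. 149. 146.]
48 10 [-0.0419  0.0048  0.0515] [-0.0501 -0.0355] [136. 136. 134.]
56 7 [-0.027   0.0032  0.0582] [-0.0493  0.0181] [131. 133. 130.]
[351.00969184 168.6660949 ]
[339.01668595 178.40505629]
[326.61274398 188.47771971]
tool z force [ 0.26467156  0.32018199 -1.20181779]
```

View pics/c5.png

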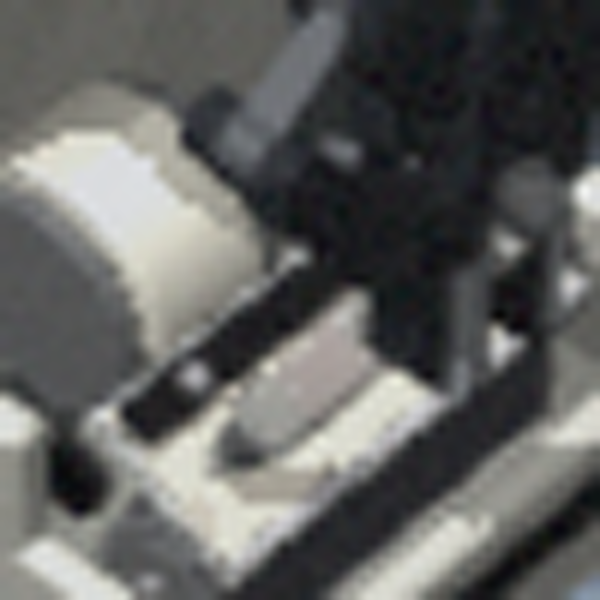

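```bash
python3 - <<'E'
from h import *
s=manip.state(); Rt=R.from_quat(np.roll(s['tool_rot'],-1)).as_matrix()
P,D,K,T=load('scene')
for t in (30,):
  a=np.radians(t); ax=np.array([np.sin(a),0,-np.cos(a)])
  for q in(0,11,28,75,100):
    w=s['tool_pos']+Rt@(NIB+ax*q/1000); c=T[:3,:3]@w+T[:3,3]; uv=(K@c)[:2]/c[2]; print(t,q,uv.round(1),((uv-[310,150])*12).round())
for v in range(182,194): print(v,[int(x) for x in P[v,322:342].mean(1)])
E
```

```text
30 0 [328.1 188.1] [217. 457.]
30 11 [329.9 186.5] [238. 438.]
30 28 [332.7 184. ] [272. 408.]
30 75 [340.8 176.9] [369. 323.]
30 100 [345.3 172.9] [424. 275.]
182 [50, 31, 41, 74, 106, 75, 107, 179, 132, 168, 161, 158, 172, 157, 157, 158, 147, 124, 161, 213]
183 [35, 33, 29, 39, 49, 98, 153, 145, 150, 157, 155, 157, 154, 156, 151, 141, 117, 159, 214, 215]
184 [36, 34, 37, 40, 95, 169, 209, 160, 149, 154, 153, 154, 151, 149, 134, 122, 183, 214, 216, 213]
185 [34, 39, 65, 113, 167, 208, 166, 104, 142, 141, 153, 152, 150, 121, 106, 175, 214, 215, 213, 210]
186 [47, 90, 148, 211, 212, 207, 115, 85, 102, 131, 153, 148, 123, 137, 210, 214, 215, 215, 211, 188]
187 [148, 167, 212, 216, 211, 167, 104, 79, 74, 89, 114, 123, 159, 210, 216, 216, 215, 213, 200, 179]
188 [192, 212, 215, 215, 210, 174, 111, 66, 58, 71, 132, 174, 212, 217, 210, 173, 209, 158, 140, 132]
189 [181, 209, 215, 215, 209, 162, 134, 130, 132, 156, 157, 160, 165, 164, 154, 115, 150, 132, 121, 60]
190 [171, 177, 214, 215, 214, 213, 207, 161, 159, 159, 161, 158, 160, 156, 131, 134, 123, 79, 52, 41]
191 [127, 189, 179, 211, 201, 216, 214, 205, 161, 160, 160, 160, 157, 141, 133, 119, 57, 41, 37, 42]
192 [94, 155, 194, 189, 195, 197, 214, 213, 212, 212, 213, 211, 198, 172, 127, 62, 44, 33, 40, 42]
193 [106, 106, 138, 184, 195, 197, 216, 215, 215, 211, 190, 204, 178, 115, 53, 40, 43, 41, 40, 40]
```

```bash
python3 -m crank '[{"x":-0.2,"y":0,"z":0.05,"turn":0},{"x":-0.2,"y":-0.05,"z":0.1,"turn":0},{"x":0,"y":0,"z":0,"turn":0},{"x":0,"y":0,"z":0,"turn":0},{"x":0,"y":0,"z":0,"turn":0}]'
python3 -c "
from h import *
print(nibhead());rows(head(.045,.001),3.18)"
```

```text
time: 6.55
tool_pos: [0.51, -0.0503, 0.1489]
tool_rot: [0.0, -0.02, 1.0, -0.0]
contact_force: [-0.3, 1.1, -0.2]
gripper_width: 0.152
grasp_force: 59.5
[ 1.43 44.9   5.64]
yaw0 -3.1014 n 1
[{"x": -0.15, "y": 0.02, "z": 0.46, "turn": 0.002}]
```

```bash
python3 -m crank '[{"x":-0.1,"y":0,"z":0.2,"turn":0},{"x":-0.1,"y":0,"z":0.2,"turn":0},{"x":0,"y":0,"z":0,"turn":0},{"x":0,"y":0,"z":0,"turn":0}]'
cat > f.py <<'E'
from h import *
F=[]; 
for i in range(1): F.append(manip.state()['contact_force'])
print('HEAD',nibhead(),'Fn',np.mean(F,0)@HN, np.mean(F,0))
E
python3 f.py
python3 -m crank '[{"x":-0.06,"y":0,"z":0.08,"turn":0},{"x":0,"y":0,"z":0,"turn":0}]'; python3 f.py
python3 -m crank '[{"x":-0.06,"y":0,"z":0.08,"turn":0},{"x":0,"y":0,"z":0,"turn":0}]'; python3 f.py
```

```text
time: 6.95
tool_pos: [0.512, -0.0502, 0.1448]
tool_rot: [-0.0, -0.02, 1.0, 0.0]
contact_force: [-0.2, 0.1, 0.3]
gripper_width: 0.158
grasp_force: 59.6
HEAD [ 0.59 44.92  1.17] Fn 0.40942084501906145 [-0.24747482  0.05250981  0.32796826]
time: 7.15
tool_pos: [0.5125, -0.0501, 0.1439]
tool_rot: [-0.0, -0.02, 1.0, 0.0]
contact_force: [-0.6, 0.3, -0.1]
gripper_width: 0.151
grasp_force: 59.6
HEAD [ 0.51 44.95  0.1 ] Fn 0.3063207522219275 [-0.63105585  0.30245136 -0.06098097]
time: 7.35
tool_pos: [0.5131, -0.0501, 0.1431]
tool_rot: [-0.0, -0.02, 1.0, 0.0]
contact_force: [-0.5, 0.2, 0.8]
gripper_width: 0.156
grasp_force: 59.6
HEAD [ 0.51 44.94 -0.91] Fn 0.9181177745558587 [-0.45616733  0.18555594  0.80672835]
```

```bash
python3 -m crank '[{"x":-0.06,"y":0,"z":0.08,"turn":0},{"x":0,"y":0,"z":0,"turn":0}]'; python3 f.py
python3 -m crank '[{"x":-0.06,"y":0,"z":0.08,"turn":0},{"x":0,"y":0,"z":0,"turn":0}]'; python3 f.py
python3 -m crank '[{"x":-0.06,"y":0,"z":0.08,"turn":0},{"x":0,"y":0,"z":0,"turn":0}]'; python3 f.py
```

```text
time: 7.55
tool_pos: [0.5137, -0.0501, 0.1423]
tool_rot: [-0.0, -0.02, 1.0, 0.0]
contact_force: [-1.8, 0.9, 1.0]
gripper_width: 0.152
grasp_force: 59.6
HEAD [ 0.53 44.94 -1.92] Fn 1.8325729190658562 [-1.77095828  0.88918456  1.01935693]
time: 7.75
tool_pos: [0.5143, -0.0501, 0.1415]
tool_rot: [-0.0, -0.02, 1.0, 0.0]
contact_force: [-2.1, -0.1, 1.1]
gripper_width: 0.154
grasp_force: 59.6
HEAD [ 0.56 44.95 -2.91] Fn 2.1149275044842057 [-2.12287551 -0.10037789  1.09054496]
time: 7.95
tool_pos: [0.5148, -0.05, 0.1406]
tool_rot: [-0.0, -0.02, 1.0, 0.0]
contact_force: [-2.7, -1.7, 0.9]
gripper_width: 0.155
grasp_force: 59.7
HEAD [ 0.53 44.94 -3.92] Fn 2.336913418184922 [-2.73952905 -1.74093683  0.88433204]
```

```bash
python3 -m crank '[{"x":0,"y":-0.2,"z":0,"turn":0},{"x":0,"y":-0.4,"z":0,"turn":0},{"x":0,"y":-0.4,"z":0,"turn":0},{"x":0,"y":-0.4,"z":0,"turn":0},{"x":0,"y":-0.4,"z":0,"turn":0}]'; python3 f.py; python3 -m crank '[{"x":0,"y":-0.4,"z":0,"turn":0},{"x":0,"y":-0.4,"z":0,"turn":0},{"x":0,"y":-0.4,"z":0,"turn":0}]'; python3 f.py
```

```text
time: 8.45
tool_pos: [0.5159, -0.0684, 0.141]
tool_rot: [0.0, -0.02, 1.0, 0.0]
contact_force: [-1.3, 2.1, 1.6]
gripper_width: 0.155
grasp_force: 59.7
HEAD [ 1.14 26.55 -3.84] Fn 2.0062467705503595 [-1.27450352  2.0704593   1.6124173 ]
time: 8.75
tool_pos: [0.5162, -0.0804, 0.1408]
tool_rot: [0.0, -0.02, 1.0, 0.0]
contact_force: [-1.8, 2.4, 1.3]
gripper_width: 0.152
grasp_force: 59.7
HEAD [ 0.87 14.55 -3.88] Fn 2.058148725287968 [-1.77605923  2.44087731  1.33326891]
```

```bash
python3 -m crank '[{"x":0.02,"y":-0.4,"z":0.01,"turn":0},{"x":0.02,"y":-0.4,"z":0.01,"turn":0},{"x":0,"y":-0.4,"z":0,"turn":0},{"x":0,"y":-0.4,"z":0,"turn":0},{"x":0,"y":-0.4,"z":0,"turn":0}]'; python3 f.py; python3 -m crank '[{"x":0,"y":-0.4,"z":0,"turn":0},{"x":0,"y":-0.4,"z":0,"turn":0},{"x":0,"y":-0.4,"z":0,"turn":0},{"x":0,"y":-0.4,"z":0,"turn":0},{"x":0,"y":-0.4,"z":0,"turn":0}]'; python3 f.py
```

```text
time: 9.25
tool_pos: [0.5166, -0.1003, 0.1406]
tool_rot: [-0.0, -0.02, 1.0, 0.0]
contact_force: [-1.0, 1.9, 1.7]
gripper_width: 0.153
grasp_force: 59.7
HEAD [ 0.36 -5.38 -3.86] Fn 1.9510546344116806 [-1.02963728  1.87707225  1.71186893]
time: 9.75
tool_pos: [0.5174, -0.1203, 0.1406]
tool_rot: [-0.0, -0.02, 1.0, 0.0]
contact_force: [-1.8, 2.3, 2.3]
gripper_width: 0.158
grasp_force: 59.7
HEAD [  0.41 -25.39  -3.89] Fn 2.8074634247853716 [-1.75949027  2.28001847  2.25662216]
```

```bash
python3 -m crank '[{"x":0,"y":-0.4,"z":0,"turn":0},{"x":0,"y":-0.4,"z":0,"turn":0},{"x":0,"y":-0.4,"z":0,"turn":0},{"x":0,"y":-0.4,"z":0,"turn":0},{"x":0,"y":-0.2,"z":0,"turn":0}]'; python3 f.py;  python3 -m crank '[{"x":0,"y":0,"z":0,"turn":0},{"x":0,"y":0,"z":0,"turn":0}]'; python3 f.py
```

```text
time: 10.25
tool_pos: [0.5182, -0.1385, 0.1406]
tool_rot: [-0.0, -0.02, 1.0, -0.0]
contact_force: [-1.2, 1.1, 1.8]
gripper_width: 0.16
grasp_force: 59.8
HEAD [  0.48 -43.63  -3.88] Fn 2.1949395206909528 [-1.2310962   1.07320411  1.84678447]
time: 10.45
tool_pos: [0.5182, -0.1388, 0.1408]
tool_rot: [0.0, -0.02, 1.0, -0.001]
contact_force: [-1.2, -1.4, 1.1]
gripper_width: 0.153
grasp_force: 59.8
HEAD [  0.66 -44.07  -3.77] Fn 1.6109613757101058 [-1.21578377 -1.39478151  1.07726224]
```

```bash
python3 -m crank '[{"x":0,"y":-0.2,"z":0,"turn":0},{"x":0,"y":0,"z":0,"turn":0},{"x":0.3,"y":0,"z":-0.4,"turn":0},{"x":0.6,"y":0,"z":-1,"turn":0},{"x":1.8,"y":0,"z":-3,"turn":0}]'
python3 -m crank '[{"x":1,"y":0,"z":-3,"turn":0},{"x":0,"y":0,"z":-3,"turn":0},{"x":0,"y":0,"z":0,"turn":0}]'
python3 - <<'E'
from h import *
s=manip.state();print(s['tool_pos'])
# pre-insert pose: 90mm out along axis from grasp pose
ax=np.array([np.cos(1.3838)*.5,np.sin(1.3838)*.5,.866]); P0=np.array([.4182,-.1865,.1024]); print(P0+.095*ax)
T=P0+.095*ax; rows([T[0],T[1],s['tool_pos'][2]],1.3838)
E
```

```text
time: 10.95
tool_pos: [0.4894, -0.1401, 0.1822]
tool_rot: [-0.003, -0.02, 1.0, 0.001]
contact_force: [0.7, -0.3, -0.0]
gripper_width: 0.156
grasp_force: 59.6
time: 11.25
tool_pos: [0.4832, -0.1425, 0.2509]
tool_rot: [0.005, -0.02, 1.0, -0.002]
contact_force: [-0.1, -0.7, -0.1]
gripper_width: 0.156
grasp_force: 59.6
[ 0.4831741  -0.14246792  0.25087895]
[ 0.42703065 -0.13982806  0.18467   ]
yaw0 -3.1015 n 13
[{"x": 0.43, "y": 0.04, "z": -0.0, "turn": 0.138}, {"x": 0.43, "y": -0.02, "z": -0.0, "turn": 0.138}, {"x": 0.42, "y": -0.08, "z": -0.0, "turn": 0.138}, {"x": 0.41, "y": -0.14, "z": -0.0, "turn": 0.138}, {"x": 0.39, "y": -0.19, "z": -0.0, "turn": 0.138}]
[{"x": 0.36, "y": -0.25, "z": -0.0, "turn": 0.138}, {"x": 0.32, "y": -0.29, "z": -0.0, "turn": 0.138}, {"x": 0.28, "y": -0.33, "z": -0.0, "turn": 0.138}, {"x": 0.23, "y": -0.37, "z": -0.0, "turn": 0.138}, {"x": 0.17, "y": -0.4, "z": -0.0, "turn": 0.138}]
[{"x": 0.12, "y": -0.42, "z": -0.0, "turn": 0.138}, {"x": 0.06, "y": -0.43, "z": -0.0, "turn": 0.138}, {"x": -0.0, "y": -0.43, "z": -0.0, "turn": 0.138}]
```

```bash
python3 -m crank '[{"x":0.43,"y":0,"z":0,"turn":0.138},{"x":0.43,"y":0,"z":0,"turn":0.138},{"x":0.42,"y":-0.1,"z":0,"turn":0.138},{"x":0.4,"y":-0.1,"z":0,"turn":0.138},{"x":0.4,"y":-0.2,"z":0,"turn":0.138}]'
python3 -m crank '[{"x":0.36,"y":-0.25,"z":0,"turn":0.138},{"x":0.3,"y":-0.3,"z":0,"turn":0.138},{"x":0.3,"y":-0.3,"z":0,"turn":0.138},{"x":0.2,"y":-0.4,"z":0,"turn":0.138},{"x":0.2,"y":-0.4,"z":0,"turn":0.138}]'
python3 -m crank '[{"x":0.1,"y":-0.4,"z":0,"turn":0.138},{"x":0.1,"y":-0.4,"z":0,"turn":0.138},{"x":0,"y":-0.4,"z":0,"turn":0.138},{"x":0,"y":0,"z":0,"turn":0},{"x":0,"y":0,"z":0,"turn":0}]'
python3 - <<'E'
from h import *
from fit import run
grab('scene');grab('side');run()
rows([.427,-.1398,.195],1.3838)
E
```

```text
time: 11.75
tool_pos: [0.4592, -0.1402, 0.2438]
tool_rot: [-0.0, 0.322, 0.947, 0.0]
contact_force: [-0.5, 0.0, -1.2]
gripper_width: 0.155
grasp_force: 59.5
time: 12.25
tool_pos: [0.4375, -0.1392, 0.2438]
tool_rot: [-0.0, 0.623, 0.782, -0.0]
contact_force: [1.4, -0.4, -0.2]
gripper_width: 0.157
grasp_force: 59.5
time: 12.75
tool_pos: [0.4257, -0.1384, 0.2442]
tool_rot: [-0.0, 0.768, 0.641, 0.0]
contact_force: [0.4, 0.4, -0.6]
gripper_width: 0.156
grasp_force: 59.5
scene 111
0 3 [-0.0158 -0.0081  0.0055] [-0.0256 -0.0004] [125. 128. 130.]
8 13 [-0.0214 -0.0061  0.0131] [-0.0295 -0.0146] [107. 104. 103.]
16 13 [-0.0247 -0.0052  0.0202] [-0.0326 -0.0185] [107. 102. 102.]
24 19 [-0.0298 -0.0053  0.0277] [-0.0386 -0.0226] [107. 102. 100.]
32 15 [-0.0333 -0.005   0.0358] [-0.0417 -0.0263] [101.  96.  93.]
40 16 [-0.0393 -0.0043  0.0443] [-0.0471 -0.0328] [104.  96.  94.]
48 14 [-0.0424 -0.0047  0.0513] [-0.0488 -0.0359] [91. 85. 83.]
56 8 [-0.0493 -0.0048  0.0596] [-0.0545 -0.0447] [72. 73. 72.]
64 4 [-0.0527 -0.0026  0.0675] [-0.0563 -0.0486] [72. 74. 74.]
72 5 [-0.0578 -0.0015  0.0757] [-
[... 191 characters left out ...]
0055  0.0114] [-0.0242 -0.011 ] [113. 110. 115.]
16 14 [-0.0235 -0.0036  0.0196] [-0.0334 -0.0154] [117. 112. 120.]
24 15 [-0.0288 -0.0037  0.0277] [-0.0392 -0.0222] [125. 123. 124.]
32 13 [-0.0322 -0.003   0.0359] [-0.0403 -0.0281] [125. 124. 125.]
40 15 [-0.0367 -0.004   0.0439] [-0.0443 -0.0297] [121. 122. 123.]
48 10 [-0.0412 -0.0038  0.0517] [-0.0472 -0.0359] [114. 116. 118.]
56 8 [-0.0455 -0.0024  0.0598] [-0.0507 -0.0409] [ 99. 100. 104.]
64 8 [-0.053  -0.0027  0.0677] [-0.0586 -0.0466] [109. 111. 118.]
72 3 [-0.0595 -0.0004  0.0764] [-0.0617 -0.0572] [141. 142. 149.]
yaw0 1.3898 n 2
[{"x": -0.05, "y": 0.07, "z": 2.47, "turn": 0.003}, {"x": -0.05, "y": 0.07, "z": 2.47, "turn": 0.003}]
```

```bash
python3 -m crank '[{"x":-0.1,"y":0.1,"z":2.5,"turn":0.003},{"x":-0.2,"y":0.05,"z":2.5,"turn":0.003},{"x":0,"y":0,"z":0,"turn":0},{"x":0,"y":0,"z":0,"turn":0},{"x":0,"y":0,"z":0,"turn":0}]'
python3 - <<'E'
from h import *
s=manip.state(); print(s['tool_pos'])
ax=np.array([np.cos(1.3838)*.5,np.sin(1.3838)*.5,.866]); P0=np.array([.4182,-.1865,.1024]); up=np.array([-np.cos(1.3838)*.866,-np.sin(1.3838)*.866,.5])
rows(P0+.095*ax+.002*up,1.3838); rows(P0+.002*up+.003*ax,1.3838,8)
e=s['tool_pos']-P0; print('ax',e@ax,'up',e@up,'lat',e@np.cross(ax,up))
E
```

```text
time: 13.35
tool_pos: [0.4276, -0.1421, 0.1962]
tool_rot: [0.001, 0.77, 0.637, 0.0]
contact_force: [-0.4, 0.1, 0.3]
gripper_width: 0.157
grasp_force: 59.4
[ 0.42757738 -0.14214463  0.19623078]
yaw0 1.3824 n 1
[{"x": 0.04, "y": -0.1, "z": 1.06, "turn": -0.001}]
yaw0 1.3824 n 8
[{"x": -0.57, "y": -0.01, "z": 1.13, "turn": -0.0}, {"x": -0.57, "y": -0.01, "z": 1.13, "turn": -0.0}, {"x": -0.57, "y": -0.01, "z": 1.13, "turn": -0.0}, {"x": -0.57, "y": -0.01, "z": 1.13, "turn": -0.0}, {"x": -0.57, "y": -0.01, "z": 1.13, "turn": -0.0}]
[{"x": -0.57, "y": -0.01, "z": 1.13, "turn": -0.0}, {"x": -0.57, "y": -0.01, "z": 1.13, "turn": -0.0}, {"x": -0.57, "y": -0.01, "z": 1.13, "turn": -0.0}]
ax 0.10392018020286375 up 0.007663541521263126 lat 0.0009678261963642973
```

```bash
cat > g.py <<'E'
from h import *
s=manip.state(); ax=np.array([np.cos(1.3838)*.5,np.sin(1.3838)*.5,.866]); P0=np.array([.4182,-.1865,.1024]); up=np.array([-np.cos(1.3838)*.866,-np.sin(1.3838)*.866,.5])
e=s['tool_pos']-P0; print('ax',(e@ax).round(4),'up',(e@up).round(4),'lat',(e@np.cross(ax,up)).round(4),'F',s['contact_force'].round(1))
E
python3 -m crank '[{"x":0,"y":-0.1,"z":0.5,"turn":0},{"x":0,"y":0,"z":0.5,"turn":0},{"x":0,"y":0,"z":0,"turn":0},{"x":0,"y":0,"z":0,"turn":0}]' >/dev/null; python3 g.py
python3 -m crank '[{"x":-0.6,"y":0,"z":1,"turn":0},{"x":-0.6,"y":0,"z":1,"turn":0},{"x":0,"y":0,"z":0,"turn":0}]' >/dev/null; python3 g.py
```

```text
ax 0.0938 up 0.0016 lat -0.001 F [-1.4  0.8 -0.5]
ax 0.0683 up 0.0012 lat -0.0022 F [ 0.5 -0.1 -0.3]
```

```bash
python3 -m crank '[{"x":-0.5,"y":0.15,"z":0.9,"turn":0},{"x":-0.5,"y":0,"z":0.85,"turn":0},{"x":0,"y":0,"z":0,"turn":0}]' >/dev/null; python3 g.py
python3 -m crank '[{"x":-0.5,"y":0,"z":0.85,"turn":0},{"x":-0.5,"y":0,"z":0.85,"turn":0},{"x":0,"y":0,"z":0,"turn":0}]' >/dev/null; python3 g.py
```

```text
ax 0.0488 up 0.0013 lat -0.0004 F [-0.5  0.5 -0.9]
ax 0.0292 up 0.0015 lat -0.0004 F [ 0.3 -0.2 -1.3]
```

```bash
python3 -m crank '[{"x":-0.5,"y":0,"z":0.85,"turn":0},{"x":-0.5,"y":0,"z":0.85,"turn":0},{"x":0,"y":0,"z":0,"turn":0}]' >/dev/null; python3 g.py
python3 -m crank '[{"x":-0.2,"y":0,"z":0.4,"turn":0},{"x":-0.15,"y":0,"z":0.25,"turn":0},{"x":0,"y":0,"z":0,"turn":0}]' >/dev/null; python3 g.py
```

```text
ax 0.0095 up 0.0016 lat -0.0004 F [-0.3  0.6 -0.6]
ax 0.0033 up 0.002 lat 0.0004 F [-0.5 -0.9 -0.9]
```

```bash
python3 -m crank '[{"x":-0.05,"y":0,"z":0.3,"turn":0},{"x":0,"y":0,"z":0,"turn":0},{"x":0,"y":0,"z":0,"turn":0}]' >/dev/null; python3 g.py
python3 -m crank '[{"x":0,"y":0,"z":0,"turn":0},{"x":0,"y":0,"z":0,"turn":0},{"x":0,"y":0,"z":0,"turn":0},{"x":0,"y":0,"z":0,"turn":0},{"x":0,"y":0,"z":0,"turn":0}]' 100; python3 g.py
python3 -m crank '[{"x":0,"y":0,"z":-2,"turn":0},{"x":0,"y":0,"z":-4,"turn":0},{"x":0,"y":0,"z":-4,"turn":0},{"x":0,"y":0,"z":-3,"turn":0},{"x":0,"y":0,"z":0,"turn":0}]'
python3 - <<'E'
from h import *
manip.grab_frame('wrist')
p,d=grab('wrist'); W=wcloud(); v,u=np.mgrid[0:400,0:640]
k=(abs(W[...,0]-.419)<.025)&(W[...,1]>-.24)&(W[...,1]<-.15)&(W[...,2]>.095)&(W[...,2]<.18)
S=W[k]; c,n,N=plane(S); Q=S[abs((S-c)@n)<.003]; U,s,V=np.linalg.svd(Q-Q.mean(0)); a=V[0]*np.sign(V[0,2]); t=(Q-c)@a
print('pen face',c,n,N,'zmax',np.max(S[:,2]),'az',np.arctan2(a[1],a[0]),np.degrees(np.arccos(a[2])),'grip115',c-.007*n+a*(np.percentile(t,99)+.0005-.035))
E
```

```text
ax 0.0008 up 0.001 lat 0.0006 F [ 0.1 -1.  -0.6]
time: 16.05
tool_pos: [0.4187, -0.1871, 0.1037]
tool_rot: [0.0, 0.771, 0.637, 0.0]
contact_force: [-0.1, 0.2, 0.3]
gripper_width: 0.981
grasp_force: 0.0
ax 0.0009 up 0.0011 lat 0.0006 F [-0.1  0.2  0.3]
time: 16.55
tool_pos: [0.421, -0.1886, 0.2397]
tool_rot: [0.005, 0.771, 0.637, 0.002]
contact_force: [0.4, -0.2, -0.2]
gripper_width: 0.999
grasp_force: 0.0
pen face [ 0.41758305 -0.18761577  0.13230803] [-0.14849139 -0.80984726  0.56753654] 268 zmax 0.154607028831565 az 1.3887046123505682 34.56554376121132 grip115 [ 0.41792387 -0.18574098  0.1227357 ]
```

```bash
python3 - <<'E'
from h import *
yaw=.039; X=np.array([np.cos(yaw),np.sin(yaw),0]);Y=np.array([-np.sin(yaw),np.cos(yaw),0])
def show(W,nm):
    L=np.stack([(W-HP)@X,(W-HP)@Y,W[...,2]],-1).reshape(-1,3); L=L[~np.isnan(L[:,0])]
    k=(abs(L[:,1])<.1)&(L[:,2]>.1)&(L[:,0]>0)&(L[:,0]<.16); C=L[k]; print(nm,len(C))
    for z in np.arange(.1,.3,.015):
        i=(C[:,2]>=z)&(C[:,2]<z+.015)
        if i.sum()>3: print(round(z,3),i.sum(),np.percentile(C[i],[2,50,98],axis=0).round(3)[:,:2].T.tolist())
    for x in np.arange(.1,.4,.03):
        i=(L[:,0]>=x)&(L[:,0]<x+.03)&(abs(L[:,1])<.12)
        if i.sum(): print('behind',round(x,2),i.sum(),np.percentile(L[i][:,2],[5,50,98]).round(3))
    return C
a=show(cloud('scene'),'scene'); b=show(wcloud(),'wrist')
t=a[a[:,2]>.2]; c,n,N=plane(t); print('end face',c,n,N,'theta',np.arctan2(n[2],-n[0]))
t=t[((t-c)@n)>.012]; print('tab pts',len(t),t.mean(0),t.min(0),t.max(0))
E
```

```text
scene 2791
0.1 97 [[0.1, 0.118, 0.136], [-0.079, 0.04, 0.08]]
0.115 72 [[0.098, 0.114, 0.133], [-0.079, 0.078, 0.081]]
0.13 48 [[0.093, 0.108, 0.13], [0.067, 0.078, 0.08]]
0.145 59 [[0.09, 0.108, 0.127], [0.075, 0.078, 0.081]]
0.16 52 [[0.086, 0.104, 0.123], [0.076, 0.078, 0.081]]
0.175 85 [[0.05, 0.091, 0.119], [-0.075, 0.078, 0.081]]
0.19 373 [[0.047, 0.054, 0.111], [-0.076, 0.025, 0.08]]
0.205 134 [[0.042, 0.07, 0.109], [-0.077, 0.079, 0.081]]
0.22 634 [[0.037, 0.048, 0.099], [-0.076, 0.019, 0.08]]
0.235 1124 [[0.052, 0.078, 0.102], [-0.077, 0.011, 0.079]]
0.25 53 [[0.079, 0.083, 0.093], [-0.015, 0.006, 0.016]]
0.265 60 [[0.078, 0.082, 0.089], [-0.016, 0.0, 0.014]]
behind 0.1 1522 [0.015 0.089 0.246]
behind 0.13 195 [-0.004  0.001  0.119]
behind 0.16 312 [-0.003  0.     0.02 ]
behind 0.19 313 [-0.003  0.001  0.021]
behind 0.22 362 [-0.003  0.001  0.024]
behind 0.25 498 [-0.003  0.001  0.026]
behind 0.28 612 [-0.002  0.003  0.027]
behind 0.31 620 [-0.002  0.018  0.027]
behind 0.34 613 [-0.002  0.008  0.027]
behind 0.37 653 [-0.002  0.004  0.03 ]
behind 0.4 388 [-0.003  0.001  0.021
[... 306 characters left out ...]
.175 113 [[0.048, 0.055, 0.092], [-0.078, -0.073, 0.036]]
0.19 2228 [[0.046, 0.053, 0.063], [-0.074, -0.013, 0.038]]
0.205 139 [[0.04, 0.044, 0.06], [-0.078, -0.074, -0.053]]
0.22 3102 [[0.036, 0.042, 0.054], [-0.076, -0.022, 0.03]]
0.235 5337 [[0.048, 0.067, 0.099], [-0.075, -0.015, 0.033]]
behind 0.1 7498 [0.013 0.087 0.156]
behind 0.13 1132 [0.001 0.1   0.111]
behind 0.16 336 [0.    0.016 0.03 ]
behind 0.19 83 [0.022 0.024 0.025]
behind 0.22 7 [0.023 0.024 0.024]
end face [0.06900915 0.00270696 0.23806431] [-0.26183515  0.00630809  0.965092  ] 889 theta 1.3058677294147074
tab pts 94 [0.082468   0.00180135 0.26592345] [ 0.07749223 -0.01649729  0.25438872] [0.08996385 0.01576693 0.27302355]
```

```bash
python3 -m crank '[{"x":0,"y":0,"z":-3.5,"turn":0},{"x":0,"y":0,"z":-4,"turn":0},{"x":0,"y":0,"z":-3,"turn":0},{"x":0,"y":0,"z":0,"turn":0}]' 0
python3 - <<'E'
from h import *
W=wcloud(); Z=cloud('scene')
for n,w in(('w',W),('s',Z)):
    q=w.reshape(-1,3); q=q[(q[:,0]>.66)&(q[:,0]<.9)&(q[:,2]>.1)]; 
    for y in np.arange(-.35,.12,.05):
        i=(q[:,1]>=y)&(q[:,1]<y+.05); print(n,round(y,2),i.sum(),q[i].min(0).round(3) if i.sum() else '',q[i][:,2].max().round(3) if i.sum() else '')
rows([.7104,-.0853,.34],.039)
E
```

```text
time: 17.05
tool_pos: [0.4197, -0.1878, 0.3421]
tool_rot: [0.003, 0.771, 0.637, 0.001]
contact_force: [-0.4, -0.5, 0.0]
gripper_width: 0.332
grasp_force: 0.0
w -0.35 3103 [ 0.697 -0.35   0.1  ] 0.194
w -0.3 4502 [ 0.695 -0.3    0.1  ] 0.183
w -0.25 857 [ 0.698 -0.25   0.1  ] 0.148
w -0.2 597 [ 0.66  -0.168  0.1  ] 0.186
w -0.15 531 [ 0.675 -0.15   0.1  ] 0.156
w -0.1 808 [ 0.66 -0.1   0.1 ] 0.245
w -0.05 264 [ 0.671 -0.05   0.1  ] 0.237
w -0.0 0  
w 0.05 0  
w 0.1 0  
s -0.35 1058 [ 0.697 -0.35   0.1  ] 0.194
s -0.3 1632 [ 0.695 -0.3    0.1  ] 0.186
s -0.25 342 [ 0.797 -0.25   0.1  ] 0.176
s -0.2 88 [ 0.66  -0.171  0.1  ] 0.25
s -0.15 84 [ 0.66 -0.15  0.1 ] 0.269
s -0.1 100 [ 0.66  -0.097  0.1  ] 0.27
s -0.05 497 [ 0.66 -0.05  0.1 ] 0.249
s -0.0 0  
s 0.05 0  
s 0.1 2 [0.661 0.114 0.101] 0.103
yaw0 1.3818 n 10
[{"x": 1.55, "y": 2.66, "z": 0.02, "turn": 0.134}, {"x": 1.9, "y": 2.43, "z": 0.02, "turn": 0.134}, {"x": 2.2, "y": 2.16, "z": 0.02, "turn": 0.134}, {"x": 2.47, "y": 1.84, "z": 0.02, "turn": 0.134}, {"x": 2.7, "y": 1.49, "z": 0.02, "turn": 0.134}]
[{"x": 2.87, "y": 1.12, "z": 0.02, "turn": 0.134}, {"x": 3.0, "y": 0.72, "z": 0.02, "turn": 0.134}, {"x": 3.07, "y": 0.32, "z": 0.02, "turn": 0.134}, {"x": 3.08, "y": -0.1, "z": 0.02, "turn": 0.134}, {"x": 3.04, "y": -0.51, "z": 0.02, "turn": 0.134}]
```

```bash
python3 -m crank '[{"x":1.5,"y":2.7,"z":0,"turn":0.134},{"x":1.9,"y":2.4,"z":0,"turn":0.134},{"x":2.2,"y":2.2,"z":0,"turn":0.134},{"x":2.5,"y":1.8,"z":0,"turn":0.134},{"x":2.7,"y":1.5,"z":0,"turn":0.134}]'
python3 -m crank '[{"x":2.9,"y":1.1,"z":0,"turn":0.134},{"x":3,"y":0.7,"z":0,"turn":0.134},{"x":3.1,"y":0.3,"z":0,"turn":0.134},{"x":3.1,"y":-0.1,"z":0,"turn":0.134},{"x":3,"y":-0.5,"z":0,"turn":0.134}]'
python3 -m crank '[{"x":0,"y":0,"z":0,"turn":0},{"x":0,"y":0,"z":0,"turn":0}]'
python3 - <<'E'
from h import *
rows([.7104,-.0853,.227],.039)
E
```

```text
time: 17.55
tool_pos: [0.5645, -0.1351, 0.335]
tool_rot: [-0.002, 0.938, 0.346, -0.002]
contact_force: [-0.8, -0.5, -0.5]
gripper_width: -0.002
grasp_force: 0.0
time: 18.05
tool_pos: [0.7098, -0.0829, 0.3345]
tool_rot: [-0.001, 1.0, 0.018, -0.003]
contact_force: [-0.3, 0.0, 0.1]
gripper_width: 0.001
grasp_force: 0.0
time: 18.25
tool_pos: [0.7088, -0.0834, 0.3349]
tool_rot: [-0.001, 1.0, 0.022, -0.003]
contact_force: [-0.9, -0.4, -0.5]
gripper_width: 0.002
grasp_force: 0.0
yaw0 0.0439 n 3
[{"x": 0.05, "y": 0.06, "z": 3.6, "turn": 0.002}, {"x": 0.05, "y": 0.06, "z": 3.6, "turn": 0.002}, {"x": 0.05, "y": 0.06, "z": 3.6, "turn": 0.002}]
```

```bash
python3 -m crank '[{"x":0.1,"y":0,"z":3.6,"turn":0},{"x":0.1,"y":0.1,"z":3.6,"turn":0},{"x":0,"y":0,"z":3.2,"turn":0},{"x":0,"y":0,"z":0,"turn":0},{"x":0,"y":0,"z":0,"turn":0}]'
python3 -m crank '[{"x":-0.6,"y":0,"z":0,"turn":0},{"x":-0.6,"y":0,"z":0,"turn":0},{"x":-0.5,"y":0,"z":0,"turn":0},{"x":0,"y":0,"z":0,"turn":0}]'
cat > k.py <<'E'
from h import *
s=manip.state(); e=s['tool_pos']-HP; X=np.array([np.cos(.039),np.sin(.039),0]); Y=np.array([-X[1],X[0],0]); print('LF',(e@X).round(4),(e@Y).round(4),s['tool_pos'][2].round(4),'F',s['contact_force'].round(1))
E
python3 k.py
```

```text
time: 18.75
tool_pos: [0.7104, -0.085, 0.2342]
tool_rot: [-0.0, 1.0, 0.021, -0.001]
contact_force: [-0.1, 1.2, 0.4]
gripper_width: 0.003
grasp_force: 0.0
time: 19.15
tool_pos: [0.6943, -0.0855, 0.2361]
tool_rot: [0.0, 1.0, 0.021, 0.001]
contact_force: [-0.0, 0.7, 0.3]
gripper_width: 0.008
grasp_force: 0.0
LF 0.1219 0.0025 0.2361 F [-0.   0.7  0.3]
```

```bash
python3 -m crank '[{"x":-0.3,"y":0,"z":0.6,"turn":0},{"x":-0.6,"y":0,"z":0.2,"turn":0},{"x":-0.8,"y":0,"z":0.1,"turn":0},{"x":-0.8,"y":0,"z":0.1,"turn":0},{"x":-0.8,"y":0,"z":0.15,"turn":0}]'; python3 k.py
python3 -m crank '[{"x":-0.8,"y":0,"z":0.15,"turn":0},{"x":-0.8,"y":0,"z":0.2,"turn":0}]'; python3 k.py
```

```text
time: 19.65
tool_pos: [0.6612, -0.0866, 0.2237]
tool_rot: [-0.0, 1.0, 0.021, 0.001]
contact_force: [1.8, 1.1, 2.5]
gripper_width: -0.001
grasp_force: 1.6
LF 0.0887 0.0027 0.2237 F [1.8 1.1 2.5]
time: 19.85
tool_pos: [0.6447, -0.0871, 0.2193]
tool_rot: [-0.0, 1.0, 0.021, -0.0]
contact_force: [1.4, 1.7, 0.6]
gripper_width: -0.003
grasp_force: 1.2
LF 0.0723 0.0027 0.2193 F [1.4 1.7 0.6]
```

```bash
python3 -m crank '[{"x":-0.65,"y":0,"z":0.25,"turn":0},{"x":-0.65,"y":0,"z":0.3,"turn":0},{"x":-0.6,"y":0,"z":0.33,"turn":0},{"x":-0.6,"y":0,"z":0.36,"turn":0}]'; python3 k.py
python3 -m crank '[{"x":-0.55,"y":0,"z":0.4,"turn":0},{"x":-0.53,"y":0,"z":0.4,"turn":0},{"x":-0.52,"y":0,"z":0.42,"turn":0},{"x":-0.5,"y":0,"z":0.45,"turn":0},{"x":-0.5,"y":0,"z":0.45,"turn":0}]'; python3 k.py
```

```text
time: 20.25
tool_pos: [0.62, -0.0886, 0.207]
tool_rot: [0.0, 1.0, 0.021, -0.0]
contact_force: [0.5, 1.0, 3.7]
gripper_width: 0.0
grasp_force: 1.3
LF 0.0475 0.0023 0.207 F [0.5 1.  3.7]
time: 20.75
tool_pos: [0.5941, -0.0896, 0.1854]
tool_rot: [0.0, 1.0, 0.021, -0.0]
contact_force: [-0.2, 0.5, 2.1]
gripper_width: -0.001
grasp_force: 1.0
LF 0.0216 0.0022 0.1854 F [-0.2  0.5  2.1]
```

```bash
python3 -m crank '[{"x":-0.45,"y":0,"z":0.5,"turn":0},{"x":-0.43,"y":0,"z":0.5,"turn":0},{"x":-0.4,"y":0,"z":0.53,"turn":0},{"x":-0.4,"y":0,"z":0.54,"turn":0},{"x":-0.38,"y":0,"z":0.54,"turn":0}]'; python3 k.py
python3 -m crank '[{"x":-0.15,"y":0,"z":0.3,"turn":0},{"x":-0.15,"y":0,"z":0.3,"turn":0},{"x":-0.14,"y":0,"z":0.3,"turn":0},{"x":-0.13,"y":0,"z":0.3,"turn":0},{"x":-0.12,"y":0,"z":0.3,"turn":0}]'; python3 k.py
```

```text
time: 21.25
tool_pos: [0.5738, -0.0903, 0.1592]
tool_rot: [-0.0, 1.0, 0.021, 0.0]
contact_force: [1.0, -0.9, 1.4]
gripper_width: -0.001
grasp_force: 0.6
LF 0.0013 0.0024 0.1592 F [ 1.  -0.9  1.4]
time: 21.75
tool_pos: [0.5671, -0.0906, 0.1447]
tool_rot: [-0.0, 1.0, 0.021, -0.0]
contact_force: [-0.1, 0.2, 2.0]
gripper_width: -0.0
grasp_force: 0.8
LF -0.0054 0.0023 0.1447 F [-0.1  0.2  2. ]
```

```bash
python3 -m crank '[{"x":-0.1,"y":0,"z":0.3,"turn":0},{"x":-0.1,"y":0,"z":0.25,"turn":0},{"x":-0.1,"y":0,"z":0.25,"turn":0},{"x":-0.1,"y":0,"z":0.2,"turn":0}]'; python3 k.py
python3 -m crank '[{"x":0,"y":0,"z":0.2,"turn":0},{"x":0,"y":0,"z":0.2,"turn":0},{"x":0,"y":0,"z":0,"turn":0}]'; python3 k.py
```

```text
time: 22.15
tool_pos: [0.5633, -0.0908, 0.1346]
tool_rot: [-0.0, 1.0, 0.021, 0.0]
contact_force: [0.1, -0.5, 1.3]
gripper_width: -0.003
grasp_force: 0.5
LF -0.0092 0.0023 0.1346 F [ 0.1 -0.5  1.3]
time: 22.45
tool_pos: [0.563, -0.0908, 0.1304]
tool_rot: [-0.0, 1.0, 0.021, -0.0]
contact_force: [-0.6, 1.1, 1.4]
gripper_width: 0.002
grasp_force: 0.0
LF -0.0095 0.0023 0.1304 F [-0.6  1.1  1.4]
```

Now press home in 1–2 mm steps, watching the force.

```bash
python3 -m crank '[{"x":0,"y":0,"z":0.1,"turn":0},{"x":0,"y":0,"z":0.1,"turn":0},{"x":0,"y":0,"z":0,"turn":0}]'|grep -c time; python3 k.py
python3 -m crank '[{"x":0,"y":0,"z":0.1,"turn":0},{"x":0,"y":0,"z":0,"turn":0}]'|grep -c time; python3 k.py
python3 -m crank '[{"x":0,"y":0,"z":0.1,"turn":0},{"x":0,"y":0,"z":0,"turn":0}]'|grep -c time; python3 k.py
```

```text
1
LF -0.0093 0.0022 0.1288 F [0.2 0.2 0.3]
1
LF -0.0092 0.0022 0.128 F [-0.4  0.4  0.9]
1
LF -0.0092 0.0022 0.128 F [-2.3  0.5  6.1]
```

```bash
python3 -m crank '[{"x":0,"y":0,"z":0.1,"turn":0},{"x":0,"y":0,"z":0,"turn":0}]'|grep -c time; python3 k.py
python3 -m crank '[{"x":0,"y":0,"z":0.1,"turn":0},{"x":0,"y":0,"z":0,"turn":0},{"x":0,"y":0,"z":0,"turn":0}]'|grep -c time; python3 k.py
```

```text
1
LF -0.0091 0.0022 0.1279 F [-5.3  1.7 10.1]
1
LF -0.0091 0.0022 0.128 F [-7.7  1.8 13.4]
```

```bash
python3 -m crank '[{"x":0,"y":0,"z":-0.3,"turn":0},{"x":0,"y":0,"z":-2,"turn":0},{"x":0,"y":0,"z":-4.5,"turn":0},{"x":0,"y":0,"z":-4.5,"turn":0},{"x":0,"y":0,"z":-4.5,"turn":0}]'
python3 -m crank '[{"x":-4,"y":2.5,"z":-1,"turn":0},{"x":-4,"y":2.5,"z":0,"turn":0},{"x":-4,"y":2.5,"z":0,"turn":0},{"x":0,"y":0,"z":0,"turn":0},{"x":0,"y":0,"z":0,"turn":0}]'
python3 - <<'E'
from h import *
p,d=grab('scene'); W=cloud('scene'); e=W-HP; X=np.array([np.cos(.039),np.sin(.039),0]);Y=np.array([-X[1],X[0],0])
k=(abs(e@Y)<.07)&(e@X<.08)&(e@X>-.035)&(W[...,2]>.1)&(W[...,2]<.15); c,n,N=plane(W[k]); print('cover top',c,n,N,'tilt about y',n@X)
cv2.imwrite('pics/c9.png',cv2.resize(p[80:330,140:480,::-1],(800,588),interpolation=cv2.INTER_CUBIC))
E
```

```text
time: 24.15
tool_pos: [0.5628, -0.0907, 0.2838]
tool_rot: [-0.0, 1.0, 0.021, -0.0]
contact_force: [0.5, 0.0, -0.1]
gripper_width: -0.003
grasp_force: 0.0
time: 24.65
tool_pos: [0.4461, -0.1712, 0.2928]
tool_rot: [-0.0, 1.0, 0.02, 0.001]
contact_force: [-0.2, 0.1, -0.8]
gripper_width: 0.001
grasp_force: 0.0
cover top [ 0.59388923 -0.08919215  0.12818712] [-4.68419937e-03 -5.49258171e-04  9.99988878e-01] 1306 tilt about y -0.004702053125068521
```

View pics/c9.png

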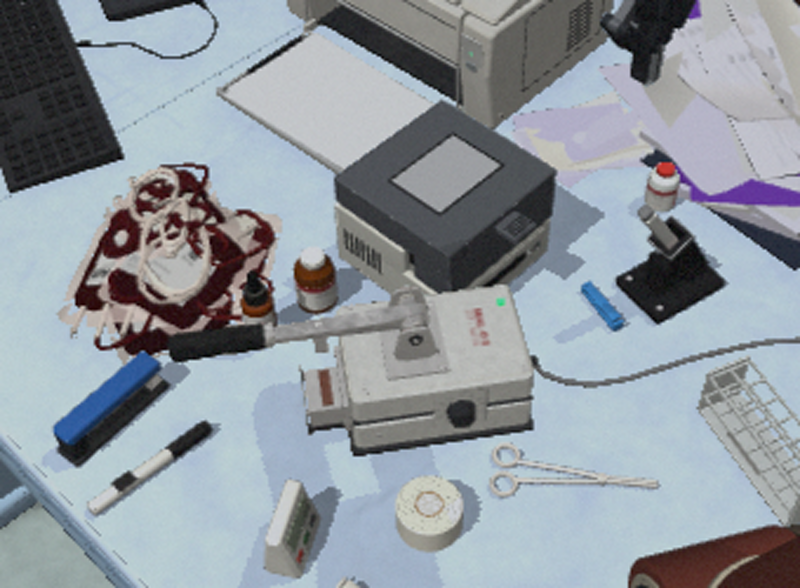

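The picture shows the cover flat and shut on the base at (445,190), the pen in its stand at (665,230) and the other things in place.

```bash
python3 -c "
from plant import manip
print(manip.job_done())"
```

```text
the job is handed in; nothing more can be done
None
```

The job is handed in (no verdict came back): the heater line was wiped in one pass at about 4 cm/s with the nib pressed in about 4 mm and the pen about 5° off square (30° lean against the head's 35°), then the pen was put back in its stand and the cover pressed fully shut without slamming, in about 25 s.

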